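# Change the sample carriers on the reader's sprung-arm stage

### The job

Lock the reader's run-out stage by sliding the orange transport lock fully to its red-dot end, and keep it locked while you change carriers. Take every finished (white-lidded) carrier out of its bay and lay it flat in the blue tray; load each coloured-lid carrier from the grey tray into a bay of its own: draw that bay's sprung arm back, set the carrier flat and square against both fixed edges, and let the arm close on it. When all are clipped, slide the lock fully back to its green-dot end so that the reader can draw the stage in, and leave the jars and the steel cup where they stand.

Things in the scene. Friction and masses are not known exactly. Their poses are not given: they have to be found in the camera images.
- reader: Low benchtop optical reader, fixed; origin on the table under the middle of bay 2, x away from the robot into the housing, y left. Chassis 30 mm high, x -90 to 310, y -215 to 105 mm. On it the dark three-bay stage plate (x -86 to 62, y -104 to 104, flat top 45 mm above the table), the grey housing (x over 80, 102 mm high) and, right of the stage, the lock.
- bay1 (a point): Rightmost bay (-y): the point on the stage top under the middle of a carrier properly seated in it (carrier's middle then 14.5 mm above). Axes as the reader's; a seated carrier lies along x. Fixed L-shaped steel edge, 5 mm high: long edge's face at y = 13 mm (x -40 to 44, 5 mm thick), short end stop's face at x = 38 mm (6 mm thick, y -2 to 18 only).
- bay2 (a point): Middle bay, as bay 1; neighbouring bays are 64 mm apart. The -y side of each bay is open flat stage as far as y = -45 mm, so a carrier lying at y = -21 mm (middle) can pass alongside the end stop. The sprung arm is at the bay's -x end.
- bay3 (a point): Leftmost bay (+y), as bay 1. Loading one-handed: lay the carrier on the stage at about x = 17, y = -21 mm from the bay point, slide it to x = -4 mm so that its end pushes the arm's nose back, slide it to +y against the long edge, then to +x against the end stop, press it flat and let go. The edges and the nose are smooth.
- clip1 (a joint): Angle (rad) of bay 1's sprung curved brass arm: 0 at rest (swung into an empty bay), growing as it is drawn back, to at most 0.75; about 0.25 on a seated carrier. It never stays back by itself. It turns about an upright pivot at x = -67, y = 27 mm from the bay point and curves round the bay's -x end to a round nose.
- clip2 (a joint): The same for bay 2. The nose is an upright round 10 mm across, from 1 to 8 mm above the stage top (level with a carrier's plate). Its centre is at about x = -33, y = -8 mm from the bay point at angle 0 (in the way of a carrier lowered straight in), (-42, -15) at 0.25 and (-49, -18) at 0.4.
- clip3 (a joint): The same for bay 3. On a seated carrier the nose bears on the plate's corner at -x, -y and presses it towards the end stop and the long edge with about 2.4 N (1.5 N at rest, 3 N at 0.5 rad). A black thumb pin stands on the arm 12 mm behind the nose, its top 16 mm above the stage.
- lock (a joint): Position (m) of the orange transport lock: 0 at the free end (green dot, towards the reader's -y), 0.050 at the locked end (red dot, towards +y, nearer the stage), with a stop at either end. It stays where it is left; about 1.5 N moves it.
- lock_grip (a point): Middle of the lock's orange ribbed grip, 24 mm along the reader's x, 16 mm along its y, 28 mm high; it stands on a track whose top is 38 mm above the table, so this point is 52 mm above the table. It slides along the reader's y; at the locked end it is 23 mm clear of the stage plate.
- new1_mid (a point): Middle of a sample carrier (29 mm tall, about 60 g): aluminium plate 76 (own x) x 26 (y) x 5 mm, on it a black square cell 24 x 24 mm from 5 to 25 mm up, with a round yellow lid 22 mm across on top. The point lies 14.5 mm above the underside, on the cell's axis. Same either way round. None if absent this time. To be measured; starts in the grey tray.
- new2_mid (a point): Middle of a sample carrier (29 mm tall, about 60 g): aluminium plate 76 (own x) x 26 (y) x 5 mm, on it a black square cell 24 x 24 mm from 5 to 25 mm up, with a round red lid 22 mm across on top. The point lies 14.5 mm above the underside, on the cell's axis. Same either way round. None if absent this time. To be measured; starts in the grey tray.
- new3_mid (a point): Middle of a sample carrier (29 mm tall, about 60 g): aluminium plate 76 (own x) x 26 (y) x 5 mm, on it a black square cell 24 x 24 mm from 5 to 25 mm up, with a round blue lid 22 mm across on top. The point lies 14.5 mm above the underside, on the cell's axis. Same either way round. None if absent this time. To be measured; starts in the grey tray.
- old1_mid (a point): Middle of a sample carrier (29 mm tall, about 60 g): aluminium plate 76 (own x) x 26 (y) x 5 mm, on it a black square cell 24 x 24 mm from 5 to 25 mm up, with a round white lid 22 mm across on top. The point lies 14.5 mm above the underside, on the cell's axis. Same either way round. None if absent this time. Finished; starts clipped in bay 1.
- old2_mid (a point): Middle of a sample carrier (29 mm tall, about 60 g): aluminium plate 76 (own x) x 26 (y) x 5 mm, on it a black square cell 24 x 24 mm from 5 to 25 mm up, with a round white lid 22 mm across on top. The point lies 14.5 mm above the underside, on the cell's axis. Same either way round. None if absent this time. Finished; starts clipped in bay 2.
- old3_mid (a point): Middle of a sample carrier (29 mm tall, about 60 g): aluminium plate 76 (own x) x 26 (y) x 5 mm, on it a black square cell 24 x 24 mm from 5 to 25 mm up, with a round white lid 22 mm across on top. The point lies 14.5 mm above the underside, on the cell's axis. Same either way round. None if absent this time. Finished; starts clipped in bay 3.
- stock: Grey open tray, fixed, 116 mm (its x) by 176 mm (y), walls 4 mm thick and 12 mm high, floor 4 mm above the table; origin under its centre. Holds the carriers to be measured, lying lengthwise along its x or nearly so, side by side about 50 mm apart.
- done: Blue open tray for the finished carriers, fixed, same sizes as the grey one (inside 108 by 168 mm, floor at 4 mm); origin under its centre. Starts empty.
- jar: Small jar with a red cap, 32 mm across, 45 mm high, on the table in front of the reader; origin at its foot. Not part of the job.
- vial: Small jar with a green cap, 28 mm across, 55 mm high, on the table in front of the reader; origin at its foot. Not part of the job.
- cup: Steel cup, 72 mm across, 75 mm high, to the right of the reader; origin at its foot. Not part of the job. Beyond the left tray (y over 0.42) foam blocks with sample tubes stand up to 155 mm high.

How it is judged:
By the outcome, as a careful person would: the job done as asked, in the order asked, and still so for the second after the job is handed in, with the robot touching nothing.
Of new1, new2, new3 only 2 to 3 are there at a start; the rules pass over those that are not, and their reading is None.
Of old1, old2, old3 only 2 to 3 are there at a start; the rules pass over those that are not, and their reading is None.
At some moment in a run one of new1, new2, new3, old1, old2, old3 may be knocked a few centimetres aside while the robot is not near it.
Once in a run the grip may slacken for a moment while it holds something.
It also fails if it takes over 210 s, if anything falls off the work surface, if the arm or the gripper's body presses on something with over 40 N, if the wrist force passes 120 N, or if a joint passes its speed limit or range.

### The arm

A 7-joint arm with a two-finger parallel gripper is mounted at the origin on the work surface. World frame = base frame: x ahead of the robot, y to its left, z up, the work surface at z = 0. Lengths are in m, angles in rad, forces in N, time in s.
With the tool pointing down it reaches from about 0.4 to 0.85 m from the base axis. Payload 10.4 kg.
Tool frame: the origin (TCP) lies between the finger pads; the fingertips stand 19 mm ahead of it and the grasp point (between the pads) is the TCP; z points along the fingers, x is the direction in which the jaws open and shut, and the axes are right-handed (so a half turn about z gives the same grasp; the last joint's range is limited). The gripper opens to 87 mm and grips with 3 to 60 N. Pads are 19 mm wide; open, the fingers measure 117 mm over their backs; the gripper's body (75 mm by 190 mm) begins 51 mm behind the grasp point.
Start: joints at [-1.285, 0.332, -0.065, 1.46, 0.022, 1.35, -0.088], TCP at [0.19, 0.595, 0.242] pointing down, gripper open.
Joint ranges: [-2.6, 2.6], [-0.5, 2.12], [-1.47, 1.34], [0.16, 2.42], [-1.27, 4.41], [0.06, 2.06], [-2.6, 2.6]. Speed limits (rad/s): [2.22, 2.22, 2.79, 2.79, 3.14, 3.14, 3.14].

### API

Orientations are given as a unit quaternion [x, y, z, w].
In Python, from bench import * gives the robot as it stands.
- The arm moves only by the tool step_arm, never from a script. Its argument "commands" is a list of rows, each a list of 6 numbers: the shift along the tool's x, y, z in m, then the turn, a rotation vector about the tool's x, y, z in rad. In form: [[tx, ty, tz, rx, ry, rz], ...]. A call has 1 to 12 rows; each row shifts and turns the commanded pose from where the row before left it, along the tool's axes as they then stand; what a row does not reach is not made up. A row lasts 1/10 s, in which the tool goes at most 50 mm and 8.59 degrees, less where a joint would pass 70% of its speed; a pose out of reach is approached as far as the arm can. A call with a gripper value outside its range is refused whole. "gripper" is the opening, from 0 (shut) to 1 (fully open), set as the call begins (left out, the last holds). The fingers move at their own pace and stop on an object; "grip_force" is the grip in N (left out, the last holds). Time passes only in rows, so rows that do not move let the fingers close. It gives the time, the measured TCP pose, the force and the opening at its end, in the units of the state.
- read_state(): the state, without advancing time (a new reading comes with each control period).
- camera(name): name is "scene" or "top" or "wrist"; returns the picture (384x512x3 uint8, red, green, blue); there is no depth.
- get_calibration(name): a dict with "fx", "fy", "cx", "cy" (pixels), "R" (3x3) and "t" (3): a world point X has camera coordinates R X + t. Camera axes: x right, y down, z forward; pixel columns grow to the right and rows downward; lengths in m; the calibration is good to about 2 mm. A picture is of the moment at which its call begins: read the wrist's pose just before it. get_calibration takes no time and is no camera call; for the wrist camera it gives the pose at the moment of the call.
- close_job(): hands the job in, once; it reports no verdict.
The state is a dict: "time": time; "joint_positions": joint angles; "joint_vel": joint speeds; "joint_torque": joint torques, N m; "ee_pos": TCP position; "eef_rot": TCP orientation; "ft_force": force on the tool from outside, world axes, zero at the start; "torque": the same for the moment, N m; "width": finger opening in m.
Only numpy, scipy, OpenCV 4.12 (cv2) and the standard library are available. Lean on these libraries where they do the work, as an engineer would, in place of code of your own. Each camera call takes 0.05 s, during which the arm holds its last target. There are 200 camera calls.

## Working session

There is one attempt and no reset: what is moved stays moved. The work goes in short steps, Python scripts to look and compute and a tool call to move; the robot and the scene stay as the last step left them, time stands still between calls to the robot, and variables do not carry over. Pictures are saved under pics/ and viewed, on a budget of 14 in all, crops included, one or two more only if the job needs it, and the job is handed in when it is done.

Besides the shell and the picture viewer there is one more tool, called after "Emit:" as name(argument=value, ...), one argument or row to a line, values as JSON. step_arm: Moves the arm, as the interface text tells. Its arguments: {"type":"object","properties":{"commands":{"type":"array","items":{"type":"array","items":{"type":"number"}}},"gripper":{"type":"number"},"grip_force":{"type":"number"}},"required":["commands"]}

```bash
mkdir -p pics; ls; python3 - <<'E'
from bench import *
import cv2,json
s=read_state(); print(s['time'],s['ee_pos'],s['eef_rot'],s['ft_force'],s['width'])
for n in ['scene','top']:
    im=camera(n); cv2.imwrite(f'pics/{n}0.png',cv2.cvtColor(im,cv2.COLOR_RGB2BGR))
    c=get_calibration(n); print(n,{k:(v.tolist() if hasattr(v,'tolist') else v) for k,v in c.items()})
E
```

```text
pics
0.0 [0.18980478 0.59509797 0.24074263] [ 8.07417057e-01  5.89980650e-01 -5.66554420e-04  4.55967222e-04] [-1.126509   -0.9453719   0.75594817] 0.0870445738298809
scene {'fx': 450.0204525002119, 'fy': 450.0204525002119, 'cx': 261.14286074724237, 'cy': 195.66451690673233, 'R': [[-0.4940963184096353, 0.8693917937494534, 0.005170792507183056], [0.6721074914700843, 0.3857340414420406, -0.632044910732284], [-0.5514892093630075, -0.3088157350814529, -0.774914507363404]], 't': [0.24249595208303878, -0.2861707496627874, 1.498808940018171]}
top {'fx': 413.9016185589841, 'fy': 413.9016185589841, 'cx': 261.85534722479855, 'cy': 188.1216285468158, 'R': [[-0.029951565076430944, -0.9994467925056707, -0.014457271512975184], [-0.9977652722569662, 0.03075918862525376, -0.05931554427886969], [0.05972742441671851, 0.012648370062724078, -0.9981345868705793]], 't': [0.025091829954346438, 0.5174754436573552, 1.26253887968355]}
```

View pics/top0.png

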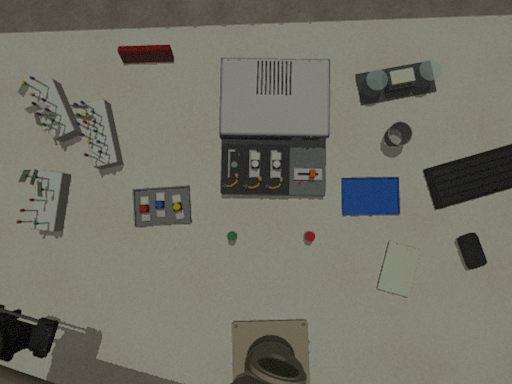

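View pics/scene0.png

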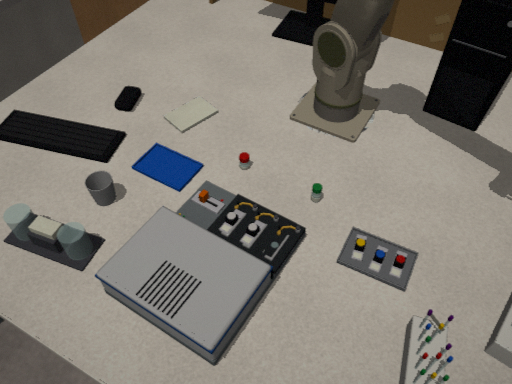

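The top view shows whites in bays 1 and 2 at (283,164) and (255,164), with bay 3 empty. The grey tray holds red, blue and yellow at (145,208), (160,205) and (178,207). The lock is at (313,174), the blue tray at (370,196) and the jars at (232,236) and (310,236).

```bash
cat > h.py <<'E'
from bench import *
import cv2, numpy as np
from scipy.spatial.transform import Rotation as Rn
def ray(cal,uv,z):
    R=np.array(cal['R']);t=np.array(cal['t'])
    d=R.T@np.array([(uv[0]-cal['cx'])/cal['fx'],(uv[1]-cal['cy'])/cal['fy'],1]);c=-R.T@t
    return c+d*(z-c[2])/d[2]
def proj(cal,X):
    p=np.array(cal['R'])@np.array(X)+np.array(cal['t']); return np.array([cal['fx']*p[0]/p[2]+cal['cx'],cal['fy']*p[1]/p[2]+cal['cy']])
def blobs(im,lo,hi,amin=10,amax=1e6):
    h=cv2.cvtColor(im,cv2.COLOR_RGB2HSV); m=cv2.inRange(h,np.array(lo),np.array(hi))
    n,l,s,c=cv2.connectedComponentsWithStats(m)
    return m,[(c[i],s[i]) for i in range(1,n) if amin<=s[i][4]<=amax]
def shot(name,f=None):
    cal=get_calibration(name); im=camera(name)
    if f: cv2.imwrite(f'pics/{f}.png',cv2.cvtColor(im,cv2.COLOR_RGB2BGR))
    return im,cal
def pose():
    s=read_state(); R=Rn.from_quat(s['eef_rot']); return s,np.array(s['ee_pos']),R
def down(yaw): # tool x at yaw, z down
    c,s=np.cos(yaw),np.sin(yaw); return Rn.from_matrix(np.array([[c,s,0],[s,-c,0],[0,0,-1]]))
def rows(p0,R0,p1,yaw=None,n=None,step=.035,dstep=.12):
    """equal rows (pure shift+turn) to reach p1/yaw; yaw modulo pi"""
    R1=R0
    if yaw is not None:
        R1=min([down(yaw),down(yaw+np.pi)],key=lambda r:(R0.inv()*r).magnitude())
    d=np.array(p1)-p0; rv=(R0.inv()*R1).as_rotvec()
    n=n or max(1,int(np.ceil(max(np.linalg.norm(d)/step,np.linalg.norm(rv)/dstep))))
    out=[];R=R0
    for i in range(n):
        t=R.inv().apply(d/n); out.append(np.r_[t,rv/n].round(4).tolist()); R=R*Rn.from_rotvec(rv/n)
    return out,np.array(p1),R1
E
python3 - <<'E'
from h import *
im=cv2.cvtColor(cv2.imread('pics/top0.png'),cv2.COLOR_BGR2RGB);cal=get_calibration('top')
for n,lo,hi,z in [('red',(0,150,80),(4,255,255),.033),('red2',(170,150,80),(180,255,255),.033),('yel',(24,130,80),(34,255,255),.033),('blue',(105,150,60),(125,255,255),.033),('green',(50,100,40),(80,255,255),.055),('or',(6,180,100),(16,255,255),.066)]:
    for c,s in blobs(im,lo,hi,6)[1]:
        print(n,c.round(1),s,ray(cal,c,z).round(3))
for n,uv,z in [('houseFL',(220,137),.102),('houseFR',(329,137),.102),('stFL',(221,194),.03),('chFR',(325,195),.03),('w1',(283,164),.074),('w2',(255,164),.074),('stockC',(162,206),.016),('doneC',(370,196),.016),('cup',(398,134),.075)]:print(n,ray(cal,uv,z).round(3))
cw=get_calibration('wrist');s,p,R=pose();C=-np.array(cw['R']).T@cw['t'];print('cam in tool',R.inv().apply(C-p),R.inv().as_matrix()@np.array(cw['R']).T,cw['fx'],cw['cx'],cw['cy'])
E
```

```text
red [154.1  47.3] [150  45   8   5  17] [0.967 0.332 0.033]
red [128.6  48.1] [118  46  21   5  58] [0.968 0.412 0.033]
red [144.8  47.8] [139  46  12   4  25] [0.967 0.361 0.033]
red [165.   47.5] [161  46   8   4  15] [0.966 0.298 0.033]
red [142.7 208.1] [140 205   7   7  34] [0.467 0.374 0.033]
red [309.9 236.1] [306 232   9   9  68] [ 0.367 -0.131  0.033]
red2 [160.8  46.4] [154  45  15   5  33] [0.969 0.311 0.033]
red2 [125.8  48.2] [122  47   9   4  12] [0.968 0.421 0.033]
red2 [140.1  47.6] [136  46  10   5  23] [0.968 0.376 0.033]
red2 [149.8  47.2] [147  46   6   4  12] [0.968 0.346 0.033]
yel [ 85.  112.5] [ 84 112   3   2   6] [0.768 0.55  0.033]
yel [176.2 206.1] [173 203   8   7  44] [0.47  0.272 0.033]
blue [ 76.8 122.8] [ 76 122   3   3   6] [0.737 0.575 0.033]
blue [370.1 195.5] [ 342  177   58   38 2058] [ 0.484 -0.318  0.033]
blue [158.5 204. ] [156 201   6   7  36] [0.478 0.326 0.033]
green [ 78.  114.2] [ 77 113   4   3   6] [0.758 0.562 0.055]
green [ 34.  176.7] [ 33 176   3   3   7] [0.571 0.696 0.055]
green [ 40.2 188.8] [ 39 188   3   3   6] [0.534 0.677 0.055]
green [231.3 235.6] [228 232   8   8  53] [0.377 0.104 0.055]
or [312. 173.] [310 170   5   7  35] [ 0.555 -0.141  0.066]
houseFL [0.665 0.125 0.102]
houseFR [ 0.655 -0.19   0.102]
stFL [0.503 0.134 0.03 ]
chFR [ 0.49  -0.182  0.03 ]
w1 [ 0.584 -0.056  0.074]
w2 [0.587 0.027 0.074]
stockC [0.472 0.319 0.016]
doneC [ 0.484 -0.322  0.016]
cup [ 0.662 -0.398  0.075]
cam in tool [-0.00163703 -0.06695818 -0.1423178 ] [[ 9.99997170e-01  5.45374953e-04  2.31562160e-03]
 [-1.09255282e-03  9.69930631e-01  2.43379080e-01]
 [-2.11325946e-03 -2.43380921e-01  9.69928483e-01]] 301.71886360786834 255.9956443066671 194.8769321346936
```

```bash
python3 - <<'E'
from h import *
s,p,R=pose()
a,p,R=rows(p,R,(.43,.31,.23),1.531);print(a)
a,p,R=rows(p,R,(.55,.03,.2),1.531);print(a)
E
```

```text
[[-0.0181, 0.0287, 0.001, -0.0, 0.0001, -0.0245], [-0.0188, 0.0282, 0.001, -0.0, 0.0001, -0.0245], [-0.0194, 0.0278, 0.001, -0.0, 0.0001, -0.0245], [-0.0201, 0.0273, 0.001, -0.0, 0.0001, -0.0245], [-0.0208, 0.0268, 0.001, -0.0, 0.0001, -0.0245], [-0.0214, 0.0263, 0.001, -0.0, 0.0001, -0.0245], [-0.0221, 0.0257, 0.001, -0.0, 0.0001, -0.0245], [-0.0227, 0.0252, 0.001, -0.0, 0.0001, -0.0245], [-0.0233, 0.0246, 0.001, -0.0, 0.0001, -0.0245], [-0.0239, 0.024, 0.001, -0.0, 0.0001, -0.0245], [-0.0245, 0.0234, 0.001, -0.0, 0.0001, -0.0245]]
[[-0.0306, 0.0146, 0.0033, 0.0, 0.0, 0.0], [-0.0306, 0.0146, 0.0033, 0.0, 0.0, 0.0], [-0.0306, 0.0146, 0.0033, 0.0, 0.0, 0.0], [-0.0306, 0.0146, 0.0033, 0.0, 0.0, 0.0], [-0.0306, 0.0146, 0.0033, 0.0, 0.0, 0.0], [-0.0306, 0.0146, 0.0033, 0.0, 0.0, 0.0], [-0.0306, 0.0146, 0.0033, 0.0, 0.0, 0.0], [-0.0306, 0.0146, 0.0033, 0.0, 0.0, 0.0], [-0.0306, 0.0146, 0.0033, 0.0, 0.0, 0.0]]
```

Emit:
step_arm(
  commands=[
    [-0.018, 0.0285, 0.001, 0, 0, -0.0245],
    [-0.019, 0.028, 0.001, 0, 0, -0.0245],
    [-0.0195, 0.028, 0.001, 0, 0, -0.0245],
    [-0.02, 0.0275, 0.001, 0, 0, -0.0245],
    [-0.021, 0.027, 0.001, 0, 0, -0.0245],
    [-0.0215, 0.0265, 0.001, 0, 0, -0.0245],
    [-0.022, 0.0255, 0.001, 0, 0, -0.0245],
    [-0.0225, 0.025, 0.001, 0, 0, -0.0245],
    [-0.0235, 0.0245, 0.001, 0, 0, -0.0245],
    [-0.024, 0.024, 0.001, 0, 0, -0.0245],
    [-0.0245, 0.0235, 0.001, 0, 0, -0.0245],
    [0, 0, 0, 0, 0, 0],
  ],
  gripper=0.43,
  grip_force=25,
)

```text
time: 1.3
ee_pos: [0.4331, 0.3052, 0.2302]
eef_rot: [0.723, 0.691, -0.0, 0.001]
ft_force: [0.2, -0.9, 0.4]
width: 0.0375
```

```bash
python3 - <<'E'
from h import *
s,p,R=pose();print(s['time'],p,R.as_matrix()[:,0],s['width'])
shot('wrist','stock')
E
```

```text
1.3 [0.43309018 0.30522755 0.2302496 ] [ 0.04561364  0.99895764 -0.00174163] 0.03747968430431072
```

Emit:
step_arm(
  commands=[
    [-0.031, 0.0145, 0.003, 0, 0, 0],
    [-0.031, 0.0145, 0.003, 0, 0, 0],
    [-0.031, 0.0145, 0.003, 0, 0, 0],
    [-0.031, 0.0145, 0.003, 0, 0, 0],
    [-0.031, 0.0145, 0.003, 0, 0, 0],
    [-0.031, 0.0145, 0.003, 0, 0, 0],
    [-0.031, 0.0145, 0.003, 0, 0, 0],
    [-0.031, 0.0145, 0.003, 0, 0, 0],
    [-0.031, 0.0145, 0.003, 0, 0, 0],
    [0, 0, 0, 0, 0, 0],
    [0, 0, 0, 0, 0, 0],
  ],
)

```text
time: 2.45
ee_pos: [0.5493, 0.0265, 0.2031]
eef_rot: [0.721, 0.693, -0.0, -0.0]
ft_force: [-1.1, 0.2, 0.8]
width: 0.0372
```

```bash
python3 - <<'E'
from h import *
import pickle
s,p,R=pose();print(s['time'],p,R.as_matrix()[:,0],s['width'],s['ft_force'])
im,cal=shot('wrist','reader'); pickle.dump(cal,open('cal_reader.pkl','wb'))
E
```

```text
2.45 [0.54930567 0.02654135 0.20314092] [3.97435164e-02 9.99209889e-01 2.25434302e-04] 0.037182982253388834 [-1.11352332  0.23564223  0.77248238]
```

View pics/reader.png

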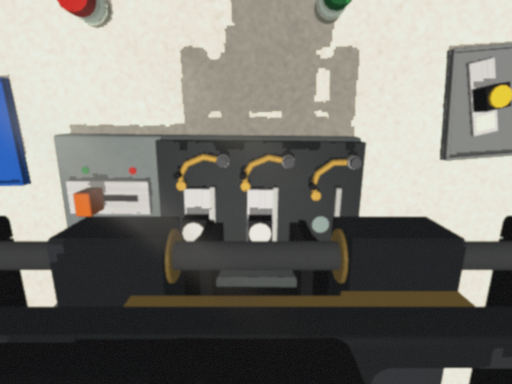

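View pics/stock.png

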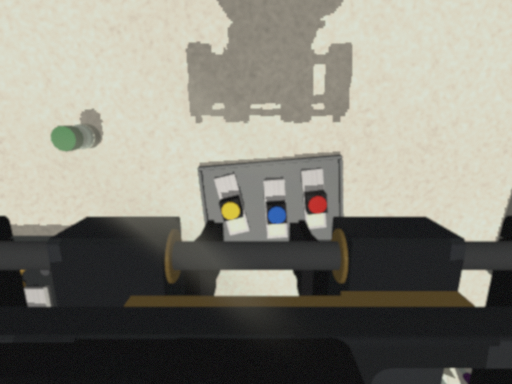

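In the reader view, lock grip is at (88,201), the green dot at (86,170) and the red dot at (132,170). White lids are at (193,232) and (260,232), and bay 3 is empty with its arm at rest. The stock view shows yellow (231,211) turned a little, blue (277,215) and red (317,204). The fingers hide the far half of the frame, so I'll go 80 mm further along +x for a clear view.

Emit:
step_arm(
  commands=[
    [0, 0.027, 0, 0, 0, 0],
    [0, 0.027, 0, 0, 0, 0],
    [0, 0.027, 0, 0, 0, 0],
    [0, 0, 0, 0, 0, 0],
    [0, 0, 0, 0, 0, 0],
  ],
)

```text
time: 3.0
ee_pos: [0.6301, 0.0245, 0.203]
eef_rot: [0.72, 0.694, -0.0, -0.001]
ft_force: [-0.4, -0.7, -0.5]
width: 0.0371
```

```bash
python3 - <<'E'
from h import *
import pickle
s,p,R=pose();print(s['time'],p,R.as_matrix()[:,0],s['ft_force'])
im,cal=shot('wrist'); pickle.dump((im,cal),open('rd2.pkl','wb'))
crop=im[40:240,30:330]; big=cv2.resize(crop,None,fx=2.6,fy=2.6,interpolation=cv2.INTER_CUBIC)
cv2.imwrite('pics/rd2.png',cv2.cvtColor(big,cv2.COLOR_RGB2BGR))
E
```

```text
3.0 [0.63005268 0.02447251 0.2029544 ] [3.73575131e-02 9.99301936e-01 2.38120063e-04] [-0.36692465 -0.71825616 -0.54781826]
```

View pics/rd2.png

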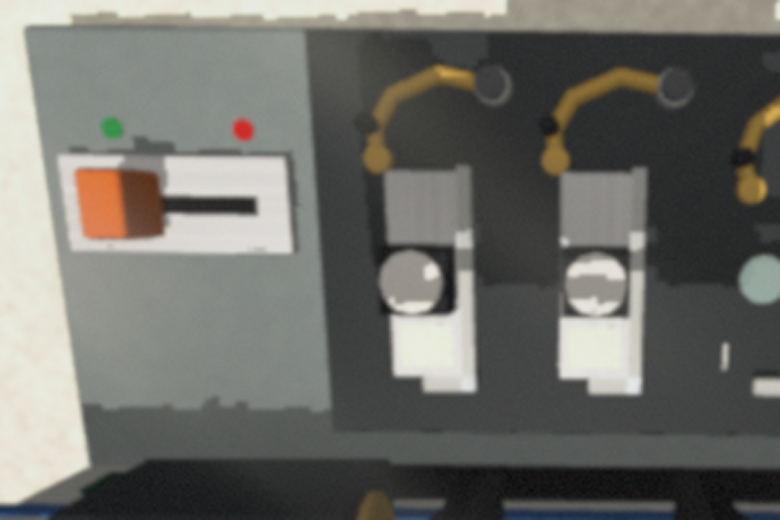

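```bash
python3 - <<'E'
from h import *
import pickle
im,cal=pickle.load(open('rd2.pkl','rb'))
f=lambda u,v,z: ray(cal,(u/2.6+30-.5,v/2.6+40-.5),z)
L1,L2=f(411,282,.074),f(596,284,.074); print('lids',L1.round(4),L2.round(4),np.linalg.norm(L1-L2))
yaw=np.arctan2(*(L2-L1)[[1,0]]); print('ydir angle',np.degrees(yaw))
print('lock',[f(*q,.066).round(4).tolist() for q in [(77,170),(121,168),(124,238),(82,239),(101,204)]])
e1,e2=f(310,32,.045),f(775,35,.045); print('stage front',e1,e2,np.degrees(np.arctan2(*(e2-e1)[[1,0]])))
s1,s2=f(306,35,.045),f(331,430,.045);print('stage side',s1,s2,np.degrees(np.arctan2(*(s2-s1)[[1,0]])))
c1,c2=f(25,28,.03),f(90,465,.03);print('chassis side',c1,c2,np.degrees(np.arctan2(*(c2-c1)[[1,0]])))
ux=np.array([np.sin(yaw),-np.cos(yaw)]);uy=np.array([np.cos(yaw),np.sin(yaw)])
for n,q,z in [('stop1',(450,376),.05),('stop2',(615,378),.05),('edge1',(459,300),.05),('edge2',(632,300),.05),('nose1',(377,158),.053),('nose2',(555,158),.053),('nose3',(750,188),.053),('front',(540,33),.045),('sideL',(318,230),.045),('lock',(101,204),.066)]:
    P=f(*q,z);d=(P-L2)[:2];print(n,'rel bay2 (x,y):',(d@ux).round(4),(d@uy).round(4))
E
```

```text
lids [ 0.5854 -0.0357  0.074 ] [0.5884 0.0277 0.074 ] 0.06347104477162023
ydir angle 87.29231385742598
lock [[0.5441, -0.1478, 0.066], [0.544, -0.1327, 0.066], [0.5673, -0.1359, 0.066], [0.5671, -0.1505, 0.066], [0.5556, -0.1417, 0.066]]
stage front [ 0.49932802 -0.06979651  0.045     ] [0.50618013 0.09413991 0.045     ] 87.60657991381086
stage side [ 0.50024927 -0.07132537  0.045     ] [ 0.64492916 -0.07932326  0.045     ] -3.164084650920223
chassis side [ 0.49102948 -0.17953093  0.03      ] [ 0.6605654  -0.18788338  0.03      ] -2.820487140667546
stop1 rel bay2 (x,y): 0.038 -0.0554
stop2 rel bay2 (x,y): 0.0381 0.0081
edge1 rel bay2 (x,y): 0.0088 -0.0511
edge2 rel bay2 (x,y): 0.0081 0.0139
nose1 rel bay2 (x,y): -0.0417 -0.0783
nose2 rel bay2 (x,y): -0.0424 -0.0149
nose3 rel bay2 (x,y): -0.0329 0.0552
front rel bay2 (x,y): -0.085 -0.0206
sideL rel bay2 (x,y): -0.0162 -0.1038
lock rel bay2 (x,y): -0.0248 -0.1708
```

Everything fits to about 1 mm: bay 2 is at (0.588, 0.028) and the reader's y direction is at 87.35°. The lock grip is at (0.5556, -0.1417), at its green end. I'll do the lock first.

```bash
cat >> h.py <<'E'
YAW=np.radians(87.35); O=np.array([.5884,.0277]); UX=np.array([np.sin(YAW),-np.cos(YAW)]); UY=np.array([np.cos(YAW),np.sin(YAW)])
def rd(x,y,z): return np.r_[O+x*UX+y*UY,z]   # reader frame -> world
def tord(p): d=np.array(p)[:2]-O; return np.array([d@UX,d@UY])
def plan(wps,start=None):
    """wps: list of (xyz,yaw[,n]) ; prints rows compactly"""
    s,p,R=pose()
    for w in wps:
        a,p,R=rows(p,R,*w)
        print(len(a),'x',a[0] if np.allclose(a,a[0],atol=2e-4) else a)
def st():
    s,p,R=pose(); print('t',round(s['time'],2),'p',p.round(4),'rd',tord(p).round(4),'yaw',np.degrees(np.arctan2(*R.as_matrix()[:2,0][::-1])).round(2),'F',np.round(s['ft_force'],1),'w',round(s['width'],4)); return s,p,R
E
python3 - <<'E'
from h import *
plan([((.5556,-.1417,.13),YAW),((.5556,-.1417,.067),YAW)])
E
```

```text
6 x [-0.0281, -0.0113, 0.0122, -0.0002, -0.0001, 0.0014]
2 x [0.0, 0.0, 0.0315, 0.0, 0.0, 0.0]
```

Emit:
step_arm(
  commands=[
    [-0.0281, -0.0113, 0.0122, 0, 0, 0.0014],
    [-0.0281, -0.0113, 0.0122, 0, 0, 0.0014],
    [-0.0281, -0.0113, 0.0122, 0, 0, 0.0014],
    [-0.0281, -0.0113, 0.0122, 0, 0, 0.0014],
    [-0.0281, -0.0113, 0.0122, 0, 0, 0.0014],
    [-0.0281, -0.0113, 0.0122, 0, 0, 0.0014],
    [0, 0, 0, 0, 0, 0],
    [0, 0, 0, 0, 0, 0],
  ],
)

```text
time: 3.85
ee_pos: [0.5548, -0.1423, 0.1306]
eef_rot: [0.724, 0.69, 0.0, -0.0]
ft_force: [-0.3, 0.9, -0.2]
width: 0.0374
```

```bash
python3 - <<'E'
from h import *
st();plan([((.5556,-.1417,.067),YAW,5)])
E
```

```text
t 3.85 p [ 0.5548 -0.1423  0.1306] rd [-0.0257 -0.1714] yaw 87.23 F [-0.3  0.9 -0.2] w 0.0374
5 x [0.0001, 0.0002, 0.0127, 0.0, -0.0002, -0.0004]
```

Emit:
step_arm(
  commands=[
    [0.0005, 0.0008, 0.0127, 0, 0, 0],
    [0, 0, 0.0127, 0, 0, 0],
    [0, 0, 0.0127, 0, 0, 0],
    [0, 0, 0.0127, 0, 0, 0],
    [0, 0, 0.0127, 0, 0, 0],
    [0, 0, 0, 0, 0, 0],
    [0, 0, 0, 0, 0, 0],
  ],
)

```text
time: 4.55
ee_pos: [0.5562, -0.1425, 0.0666]
eef_rot: [0.724, 0.69, -0.0, -0.0]
ft_force: [0.7, 0.8, 0.4]
width: 0.0373
```

Emit:
step_arm(
  commands=[
    [0, 0, 0, 0, 0, 0],
    [0, 0, 0, 0, 0, 0],
    [0, 0, 0, 0, 0, 0],
    [0, 0, 0, 0, 0, 0],
    [0, 0, 0, 0, 0, 0],
  ],
  gripper=0.1,
  grip_force=15,
)

```text
time: 5.05
ee_pos: [0.5565, -0.1423, 0.0672]
eef_rot: [0.724, 0.69, 0.0, 0.0]
ft_force: [-0.8, 0.8, 2.9]
width: 0.0157
```

Emit:
step_arm(
  commands=[
    [0.005, 0, 0, 0, 0, 0],
    [0.006, 0, 0, 0, 0, 0],
    [0.006, 0, 0, 0, 0, 0],
    [0.006, 0, 0, 0, 0, 0],
    [0.006, 0, 0, 0, 0, 0],
    [0.006, 0, 0, 0, 0, 0],
    [0.006, 0, 0, 0, 0, 0],
    [0.004, 0, 0, 0, 0, 0],
    [0.003, 0, 0, 0, 0, 0],
    [0, 0, 0, 0, 0, 0],
  ],
)

```text
time: 6.05
ee_pos: [0.5584, -0.1028, 0.0672]
eef_rot: [0.726, 0.688, -0.003, 0.004]
ft_force: [3.1, -30.4, -2.6]
width: 0.0192
```

```bash
python3 -c "
from h import *
st()"
```

```text
t 6.05 p [ 0.5584 -0.1028  0.0672] rd [-0.0239 -0.1317] yaw 86.93 F [  3.1 -30.4  -2.6] w 0.0192
```

It stopped at a reader y of about -0.133, with 30 N on the wrist. Red dot is at about -0.136, and that is also the stated 23 mm clear of the stage. So the lock started about 12 mm in from its free end and has now reached the stop. I'll relieve the push, open and raise.

Emit:
step_arm(
  commands=[
    [-0.004, 0, 0, 0, 0, 0],
    [-0.003, 0, 0, 0, 0, 0],
    [0, 0, 0, 0, 0, 0],
  ],
)

```text
time: 6.35
ee_pos: [0.5583, -0.1049, 0.0672]
eef_rot: [0.725, 0.689, -0.001, 0.002]
ft_force: [1.1, -12.2, 2.5]
width: 0.0158
```

Emit:
step_arm(
  commands=[
    [0, 0, 0, 0, 0, 0],
    [0, 0, 0, 0, 0, 0],
    [0, 0, 0, 0, 0, 0],
  ],
  gripper=0.43,
)

```text
time: 6.65
ee_pos: [0.5579, -0.1003, 0.0664]
eef_rot: [0.723, 0.69, -0.0, -0.001]
ft_force: [-0.8, 0.5, 0.0]
width: 0.0324
```

Emit:
step_arm(
  commands=[
    [0, 0, -0.02, 0, 0, 0],
    [0, 0, -0.03, 0, 0, 0],
    [0, 0, -0.03, 0, 0, 0],
    [0, 0.02, -0.03, 0, 0, 0],
    [0.018, 0.028, -0.02, 0, 0, 0],
    [0.018, 0.028, 0, 0, 0, 0],
    [0.018, 0, 0, 0, 0, 0],
    [0, 0, 0, 0, 0, 0],
    [0, 0, 0, 0, 0, 0],
  ],
)

```text
time: 7.55
ee_pos: [0.6363, -0.0507, 0.1963]
eef_rot: [0.723, 0.69, -0.0, -0.0]
ft_force: [-0.1, -0.8, 0.1]
width: 0.0375
```

```bash
python3 - <<'E'
from h import *
s,p,R=st()
im,cal=shot('wrist')
big=cv2.resize(im[40:240,30:330],None,fx=2.6,fy=2.6,interpolation=cv2.INTER_CUBIC)
cv2.imwrite('pics/rd3.png',cv2.cvtColor(big,cv2.COLOR_RGB2BGR))
import pickle;pickle.dump((im,cal),open('rd3.pkl','wb'))
m,b=blobs(im,(5,150,60),(16,255,255),80)
for c,a in b: print(c,a,tord(ray(cal,c,.06)))
plan([(rd(0,-.064,.12),YAW),(rd(0,-.064,.0705),YAW)])
E
```

```text
t 7.55 p [ 0.6363 -0.0507  0.1963] rd [ 0.0514 -0.0761] yaw 87.33 F [-0.1 -0.8  0.1] w 0.0375
[189.32835821 114.76616915] [182 105  17  17 201] [-0.01964721 -0.13640072]
3 x [0.0043, -0.0171, 0.0255, -0.0002, 0.0001, -0.0006]
2 x [0.0, 0.0, 0.0248, 0.0, 0.0, 0.0]
```

View pics/rd3.png

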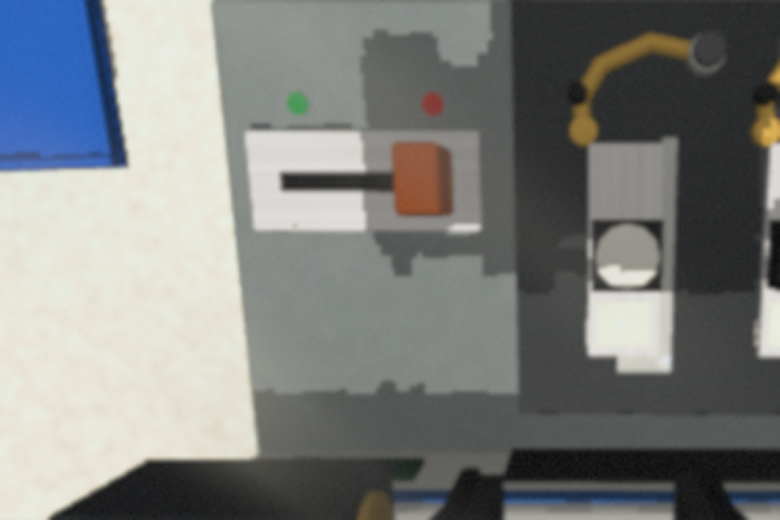

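The lock is now level with the red dot, its grip at (416,180) in the crop with the slot free on the green side. Next I'll take old1 out and fit the blue tray's pose from the top view.

Emit:
step_arm(
  commands=[
    [0.0043, -0.0171, 0.0255, 0, 0, 0],
    [0.0043, -0.0171, 0.0255, 0, 0, 0],
    [0.0043, -0.0171, 0.0255, 0, 0, 0],
    [0, 0, 0, 0, 0, 0],
    [0, 0, 0, 0, 0, 0],
  ],
)

```text
time: 8.1
ee_pos: [0.5862, -0.0366, 0.121]
eef_rot: [0.724, 0.69, 0.0, 0.0]
ft_force: [0.5, -1.5, -0.5]
width: 0.0375
```

```bash
python3 - <<'E'
from h import *
st();plan([(rd(0,-.064,.0705),YAW,4)])
cal=get_calibration('top');im=cv2.cvtColor(cv2.imread('pics/top0.png'),cv2.COLOR_BGR2RGB)
def rect(m,z):
    cs=max(cv2.findContours(m,cv2.RETR_EXTERNAL,cv2.CHAIN_APPROX_NONE)[0],key=cv2.contourArea)[:,0,:]
    W=np.array([ray(cal,u,z)[:2] for u in cs.astype(float)]);r=cv2.minAreaRect((W*1000).astype(np.float32));return r
print('done',rect(blobs(im,(105,150,50),(125,255,255))[0],.014))
g=np.zeros_like(im);g[170:240,120:205]=im[170:240,120:205]
h=cv2.cvtColor(g,cv2.COLOR_RGB2HSV);m=((h[...,2]>40)&(h[...,2]<125)).astype(np.uint8);m=cv2.morphologyEx(m,cv2.MORPH_CLOSE,np.ones((5,5)))
print('stock',rect(m,.014))
cal,im=None,None
import pickle
im,cal=pickle.load(open('rd3.pkl','rb'));print('done corner',ray(cal,(127/2.6+29.5,166/2.6+39.5),.013))
E
```

```text
t 8.1 p [ 0.5862 -0.0366  0.121 ] rd [ 0.0008 -0.0643] yaw 87.21 F [ 0.5 -1.5 -0.5] w 0.0375
4 x [0.0001, -0.0002, 0.0126, 0.0001, -0.0, -0.0006]
done ((485.0154724121094, -323.02490234375), (174.526611328125, 112.26322174072266), 89.58556365966797)
stock ((472.5781555175781, 320.8470153808594), (123.85845947265625, 182.2407684326172), 2.3429131507873535)
done corner [ 0.54476972 -0.23088358  0.013     ]
```

Emit:
step_arm(
  commands=[
    [0, 0, 0.0126, 0, 0, 0],
    [0, 0, 0.0126, 0, 0, 0],
    [0, 0, 0.0126, 0, 0, 0],
    [0, 0, 0.0126, 0, 0, 0],
    [0, 0, 0, 0, 0, 0],
    [0, 0, 0, 0, 0, 0],
  ],
)

```text
time: 8.7
ee_pos: [0.586, -0.0358, 0.0695]
eef_rot: [0.724, 0.69, -0.0, -0.0]
ft_force: [0.4, 1.5, 0.1]
width: 0.0376
```

Emit:
step_arm(
  commands=[
    [0, 0, 0, 0, 0, 0],
    [0, 0, 0, 0, 0, 0],
    [0, 0, 0, 0, 0, 0],
    [0, 0, 0, 0, 0, 0],
  ],
  gripper=0.2,
  grip_force=25,
)

```text
time: 9.1
ee_pos: [0.5865, -0.0356, 0.0704]
eef_rot: [0.724, 0.69, 0.0, 0.0]
ft_force: [-0.4, 0.5, 2.3]
width: 0.024
```

Emit:
step_arm(
  commands=[
    [0, 0, -0.004, 0, 0, 0],
    [0, 0, -0.004, 0, 0, 0],
    [0, 0, -0.01, 0, 0, 0],
    [0, 0, -0.02, 0, 0, 0],
    [0, 0, -0.02, 0, 0, 0],
    [0, 0, 0, 0, 0, 0],
  ],
)

```text
time: 9.7
ee_pos: [0.5876, -0.0362, 0.1312]
eef_rot: [0.724, 0.69, 0.002, 0.001]
ft_force: [0.3, 0.4, -0.5]
width: 0.0241
```

```bash
python3 - <<'E'
from h import *
st();plan([((.486,-.361,.12),np.pi/2),((.486,-.361,.0305),np.pi/2,5)])
E
```

```text
t 9.7 p [ 0.5876 -0.0362  0.1312] rd [ 0.0021 -0.0638] yaw 87.24 F [ 0.3  0.4 -0.5] w 0.0241
10 x [[-0.0329, -0.0086, 0.0011, 0.0004, -0.0, -0.0048], [-0.0329, -0.0087, 0.0011, 0.0004, -0.0, -0.0048], [-0.0329, -0.0089, 0.0011, 0.0004, -0.0, -0.0048], [-0.0328, -0.0091, 0.0011, 0.0004, -0.0, -0.0048], [-0.0328, -0.0092, 0.0011, 0.0004, -0.0, -0.0048], [-0.0327, -0.0094, 0.0011, 0.0004, -0.0, -0.0048], [-0.0327, -0.0095, 0.0011, 0.0004, -0.0, -0.0048], [-0.0326, -0.0097, 0.0011, 0.0004, -0.0, -0.0048], [-0.0326, -0.0098, 0.0011, 0.0004, -0.0, -0.0048], [-0.0325, -0.01, 0.0011, 0.0004, -0.0, -0.0048]]
5 x [0.0, 0.0, 0.0179, 0.0, 0.0, 0.0]
```

Emit:
step_arm(
  commands=[
    [-0.0329, -0.0086, 0.001, 0, 0, -0.0048],
    [-0.0329, -0.0087, 0.001, 0, 0, -0.0048],
    [-0.0329, -0.0089, 0.001, 0, 0, -0.0048],
    [-0.0328, -0.0091, 0.001, 0, 0, -0.0048],
    [-0.0328, -0.0092, 0.001, 0, 0, -0.0048],
    [-0.0327, -0.0094, 0.001, 0, 0, -0.0048],
    [-0.0327, -0.0095, 0.001, 0, 0, -0.0048],
    [-0.0326, -0.0097, 0.001, 0, 0, -0.0048],
    [-0.0326, -0.0098, 0.001, 0, 0, -0.0048],
    [-0.0325, -0.01, 0.001, 0, 0, -0.0048],
    [0, 0, 0, 0, 0, 0],
    [0, 0, 0, 0, 0, 0],
  ],
)

```text
time: 10.9
ee_pos: [0.4838, -0.3611, 0.1173]
eef_rot: [0.708, 0.707, -0.0, -0.001]
ft_force: [-0.1, 0.9, -1.7]
width: 0.0239
```

```bash
python3 - <<'E'
from h import *
st();plan([((.486,-.361,.031),np.pi/2,6)])
im,cal=shot('top'); import pickle;pickle.dump((im,cal),open('t1.pkl','wb'))
E
```

```text
t 10.9 p [ 0.4838 -0.3611  0.1173] rd [-0.0865 -0.3932] yaw 89.9 F [-0.1  0.9 -1.7] w 0.0239
6 x [0.0, 0.0004, 0.0144, -0.0002, -0.0001, -0.0003]
```

Held at 24 mm. I'll lower it, release, and go back up towards bay 2.

Emit:
step_arm(
  commands=[
    [0, 0, 0.0144, 0, 0, 0],
    [0, 0, 0.0144, 0, 0, 0],
    [0, 0, 0.0144, 0, 0, 0],
    [0, 0, 0.0144, 0, 0, 0],
    [0, 0, 0.0144, 0, 0, 0],
    [0, 0, 0.0144, 0, 0, 0],
    [0, 0, 0, 0, 0, 0],
    [0, 0, 0, 0, 0, 0],
  ],
)

```text
time: 11.75
ee_pos: [0.4845, -0.3606, 0.0309]
eef_rot: [0.707, 0.707, -0.0, -0.0]
ft_force: [0.5, 0.1, -0.6]
width: 0.0237
```

Emit:
step_arm(
  commands=[
    [0, 0, 0, 0, 0, 0],
    [0, 0, 0, 0, 0, 0],
    [0, 0, 0, 0, 0, 0],
  ],
  gripper=0.43,
)

```text
time: 12.05
ee_pos: [0.4849, -0.3607, 0.0318]
eef_rot: [0.707, 0.707, 0.0, 0.0]
ft_force: [0.1, -0.6, -0.7]
width: 0.0354
```

Emit:
step_arm(
  commands=[
    [0, 0, -0.02, 0, 0, 0],
    [0, 0, -0.03, 0, 0, 0],
    [0, 0, -0.03, 0, 0, 0],
    [0, 0, -0.03, 0, 0, 0],
    [0, 0, -0.03, 0, 0, 0],
    [0, 0, 0, 0, 0, 0],
  ],
)

```text
time: 12.65
ee_pos: [0.4863, -0.3621, 0.1761]
eef_rot: [0.707, 0.707, 0.001, 0.003]
ft_force: [0.6, 0.0, 0.6]
width: 0.0376
```

```bash
python3 - <<'E'
from h import *
st();plan([(rd(.03,0,.18),YAW)])
E
```

```text
t 12.65 p [ 0.4863 -0.3621  0.1761] rd [-0.084  -0.3941] yaw 90.0 F [0.6 0.  0.6] w 0.0376
12 x [[0.0324, 0.011, -0.0004, 0.0005, 0.0002, 0.0039], [0.0324, 0.0109, -0.0004, 0.0005, 0.0002, 0.0039], [0.0324, 0.0108, -0.0004, 0.0005, 0.0002, 0.0039], [0.0325, 0.0106, -0.0003, 0.0005, 0.0002, 0.0039], [0.0325, 0.0105, -0.0003, 0.0005, 0.0002, 0.0039], [0.0326, 0.0104, -0.0003, 0.0005, 0.0002, 0.0039], [0.0326, 0.0103, -0.0003, 0.0005, 0.0002, 0.0039], [0.0327, 0.0101, -0.0003, 0.0005, 0.0002, 0.0039], [0.0327, 0.01, -0.0003, 0.0005, 0.0002, 0.0039], [0.0327, 0.0099, -0.0003, 0.0005, 0.0002, 0.0039], [0.0328, 0.0097, -0.0003, 0.0005, 0.0002, 0.0039], [0.0328, 0.0096, -0.0003, 0.0005, 0.0002, 0.0039]]
```

Emit:
step_arm(
  commands=[
    [0.0324, 0.011, -0.0004, 0, 0, 0.0039],
    [0.0324, 0.0109, -0.0004, 0, 0, 0.0039],
    [0.0324, 0.0108, -0.0004, 0, 0, 0.0039],
    [0.0325, 0.0106, -0.0004, 0, 0, 0.0039],
    [0.0325, 0.0105, -0.0004, 0, 0, 0.0039],
    [0.0326, 0.0104, -0.0004, 0, 0, 0.0039],
    [0.0326, 0.0103, -0.0004, 0, 0, 0.0039],
    [0.0327, 0.0101, -0.0004, 0, 0, 0.0039],
    [0.0327, 0.01, -0.0004, 0, 0, 0.0039],
    [0.0327, 0.0099, -0.0004, 0, 0, 0.0039],
    [0.0328, 0.0097, -0.0004, 0, 0, 0.0039],
    [0.0328, 0.0096, -0.0004, 0, 0, 0.0039],
  ],
)

```text
time: 13.85
ee_pos: [0.6168, 0.0292, 0.1759]
eef_rot: [0.723, 0.69, -0.0, -0.0]
ft_force: [0.4, -0.6, -0.5]
width: 0.0373
```

Emit:
step_arm(
  commands=[
    [0, 0.015, -0.01, 0, 0, 0],
    [0, 0.01, -0.01, 0, 0, 0],
    [0, 0, 0, 0, 0, 0],
  ],
)

```text
time: 14.15
ee_pos: [0.6429, 0.0267, 0.1969]
eef_rot: [0.723, 0.691, 0.001, 0.001]
ft_force: [0.8, -0.1, 0.2]
width: 0.0375
```

```bash
cat >> h.py <<'E'
def circ(im,cal,z,r=.011,dmin=20,p2=18):
    """round lids of radius r at height z: pixel and world centres (above finger rows)"""
    C=-np.array(cal['R']).T@cal['t'];px=cal['fx']*r/(C[2]-z)
    g=cv2.cvtColor(im,cv2.COLOR_RGB2GRAY)[:218];g=cv2.resize(g,None,fx=2,fy=2,interpolation=cv2.INTER_CUBIC)
    c=cv2.HoughCircles(g,cv2.HOUGH_GRADIENT,1.5,dmin*2,param1=120,param2=p2,minRadius=int(2*px*.85),maxRadius=int(2*px*1.2))
    return [] if c is None else [(q[:2]/2-.25,q[2]/2,ray(cal,q[:2]/2-.25,z)) for q in c[0]]
E
python3 - <<'E'
from h import *
import pickle
st(); im,cal=shot('wrist','rd4')
for c in circ(im,cal,.074): print(c[0],c[1],tord(c[2]).round(4))
print('check on rd2');im,cal=pickle.load(open('rd2.pkl','rb'))
for c in circ(im,cal,.074): print(c[0],c[1],tord(c[2]).round(4))
plan([(rd(0,0,.12),YAW),(rd(0,0,.0705),YAW,4)])
E
```

```text
t 14.15 p [0.6429 0.0267 0.1969] rd [0.0544 0.0015] yaw 87.35 F [ 0.8 -0.1  0.2] w 0.0375
[256.625 134.375] 13.725 [0.0002 0.0012]
[189.875 131.375] 11.25 [-0.0023 -0.0562]
[321.125 132.125] 10.875 [-0.0017  0.0568]
[494.375  18.875] 14.55 [-0.0896  0.1891]
[495.875  45.125] 13.725 [-0.0706  0.194 ]
[121.625  92.375] 11.25 [-0.0341 -0.1114]
[196.625  46.625] 13.725 [-0.0691 -0.0472]
[333.125  69.125] 11.1 [-0.0524  0.0639]
[294.125 164.375] 14.55 [0.0262 0.0344]
check on rd2
[258.875 148.625] 11.575 [-0.0001  0.0002]
[187.625 147.125] 12.4 [-0.0008 -0.0634]
[324.125 147.875] 10.45 [-0.0013  0.0584]
[495.875  12.125] 12.4 [-0.1112  0.1899]
[268.625  75.875] 10.375 [-0.0611  0.0076]
[328.625  93.125] 13.225 [-0.0478  0.0592]
[472.625   9.875] 10.75 [-0.1126  0.1709]
3 x [-0.0004, -0.0178, 0.0253, 0.0001, 0.0001, -0.0002]
4 x [0.0, 0.0, 0.0124, 0.0, 0.0, 0.0]
```

Emit:
step_arm(
  commands=[
    [-0.0004, -0.0178, 0.0253, 0, 0, 0],
    [-0.0004, -0.0178, 0.0253, 0, 0, 0],
    [-0.0004, -0.0178, 0.0253, 0, 0, 0],
    [0, 0, 0.0124, 0, 0, 0],
    [0, 0, 0.0124, 0, 0, 0],
    [0, 0, 0.0124, 0, 0, 0],
    [0, 0, 0.0124, 0, 0, 0],
    [0, 0, 0, 0, 0, 0],
    [0, 0, 0, 0, 0, 0],
  ],
)

```text
time: 15.1
ee_pos: [0.5886, 0.0278, 0.0708]
eef_rot: [0.723, 0.69, -0.0, 0.0]
ft_force: [-0.2, -0.6, 0.9]
width: 0.0372
```

Emit:
step_arm(
  commands=[
    [0, 0, 0, 0, 0, 0],
    [0, 0, 0, 0, 0, 0],
    [0, 0, 0, 0, 0, 0],
    [0, 0, 0, 0, 0, 0],
  ],
  gripper=0.2,
)

```text
time: 15.5
ee_pos: [0.5887, 0.0281, 0.0714]
eef_rot: [0.723, 0.691, 0.001, 0.0]
ft_force: [-0.4, 0.4, 2.9]
width: 0.0237
```

Emit:
step_arm(
  commands=[
    [0, 0, -0.004, 0, 0, 0],
    [0, 0, -0.004, 0, 0, 0],
    [0, 0, -0.01, 0, 0, 0],
    [0, 0, -0.02, 0, 0, 0],
    [0, 0, -0.02, 0, 0, 0],
    [0, 0, 0, 0, 0, 0],
  ],
)

```text
time: 16.1
ee_pos: [0.5898, 0.0277, 0.1321]
eef_rot: [0.723, 0.69, 0.002, 0.001]
ft_force: [0.2, -0.3, -1.3]
width: 0.0236
```

```bash
python3 - <<'E'
from h import *
st();plan([((.486,-.281,.12),np.pi/2,11)])
E
```

```text
t 16.1 p [0.5898 0.0277 0.1321] rd [0.0014 0.0001] yaw 87.31 F [ 0.2 -0.3 -1.3] w 0.0236
11 x [[-0.0285, -0.0081, 0.001, 0.0004, -0.0001, -0.0043], [-0.0284, -0.0082, 0.001, 0.0004, -0.0001, -0.0043], [-0.0284, -0.0084, 0.001, 0.0004, -0.0001, -0.0043], [-0.0284, -0.0085, 0.0011, 0.0004, -0.0001, -0.0043], [-0.0283, -0.0086, 0.0011, 0.0004, -0.0001, -0.0043], [-0.0283, -0.0087, 0.0011, 0.0004, -0.0001, -0.0043], [-0.0283, -0.0088, 0.0011, 0.0004, -0.0001, -0.0043], [-0.0282, -0.009, 0.0011, 0.0004, -0.0001, -0.0043], [-0.0282, -0.0091, 0.0011, 0.0004, -0.0001, -0.0043], [-0.0281, -0.0092, 0.0011, 0.0004, -0.0001, -0.0043], [-0.0281, -0.0093, 0.0011, 0.0004, -0.0001, -0.0043]]
```

Emit:
step_arm(
  commands=[
    [-0.0285, -0.0081, 0.001, 0, 0, -0.0043],
    [-0.0284, -0.0082, 0.001, 0, 0, -0.0043],
    [-0.0284, -0.0084, 0.001, 0, 0, -0.0043],
    [-0.0284, -0.0085, 0.001, 0, 0, -0.0043],
    [-0.0283, -0.0086, 0.001, 0, 0, -0.0043],
    [-0.0283, -0.0087, 0.001, 0, 0, -0.0043],
    [-0.0283, -0.0088, 0.001, 0, 0, -0.0043],
    [-0.0282, -0.009, 0.001, 0, 0, -0.0043],
    [-0.0282, -0.0091, 0.001, 0, 0, -0.0043],
    [-0.0281, -0.0092, 0.001, 0, 0, -0.0043],
    [-0.0281, -0.0093, 0.001, 0, 0, -0.0043],
    [0, 0, 0, 0, 0, 0],
  ],
)

```text
time: 17.3
ee_pos: [0.4819, -0.2852, 0.1176]
eef_rot: [0.709, 0.705, -0.001, 0.0]
ft_force: [-1.2, -0.9, 0.5]
width: 0.0236
```

```bash
python3 - <<'E'
from h import *
st();plan([((.486,-.281,.031),np.pi/2,6)])
E
```

```text
t 17.3 p [ 0.4819 -0.2852  0.1176] rd [-0.0919 -0.3174] yaw 89.7 F [-1.2 -0.9  0.5] w 0.0236
6 x [0.0007, 0.0007, 0.0144, -0.0002, 0.0003, -0.0009]
```

Emit:
step_arm(
  commands=[
    [0.0007, 0.0007, 0.0144, 0, 0, 0],
    [0.0007, 0.0007, 0.0144, 0, 0, 0],
    [0.0007, 0.0007, 0.0144, 0, 0, 0],
    [0.0007, 0.0007, 0.0144, 0, 0, 0],
    [0.0007, 0.0007, 0.0144, 0, 0, 0],
    [0, 0, 0.0144, 0, 0, 0],
    [0, 0, 0, 0, 0, 0],
    [0, 0, 0, 0, 0, 0],
  ],
)

```text
time: 18.1
ee_pos: [0.4879, -0.2773, 0.0307]
eef_rot: [0.707, 0.707, -0.0, -0.0]
ft_force: [-0.3, -0.8, 0.4]
width: 0.0236
```

Emit:
step_arm(
  commands=[
    [0, 0, 0, 0, 0, 0],
    [0, 0, 0, 0, 0, 0],
    [0, 0, 0, 0, 0, 0],
  ],
  gripper=0.43,
)

```text
time: 18.4
ee_pos: [0.4883, -0.2774, 0.0317]
eef_rot: [0.707, 0.707, 0.0, 0.0]
ft_force: [0.6, -0.1, 0.2]
width: 0.0358
```

Emit:
step_arm(
  commands=[
    [0, 0, -0.02, 0, 0, 0],
    [0, 0, -0.03, 0, 0, 0],
    [0, 0, -0.03, 0, 0, 0],
    [0, 0.02, -0.03, 0, 0, 0],
    [0, 0.03, -0.03, 0, 0, 0],
    [0, 0.01, -0.03, 0, 0, 0],
    [0, 0, 0, 0, 0, 0],
    [0, 0, 0, 0, 0, 0],
  ],
)

```text
time: 19.2
ee_pos: [0.5483, -0.2774, 0.2017]
eef_rot: [0.707, 0.707, 0.0, 0.0]
ft_force: [-0.1, 0.2, -1.6]
width: 0.0375
```

```bash
python3 - <<'E'
from h import *
st();im,cal=shot('wrist','done1')
for c in circ(im,cal,.033): print(c[0],c[1],c[2].round(4))
plan([((.53,.325,.2),np.pi/2,18)])
E
```

```text
t 19.2 p [ 0.5483 -0.2774  0.2017] rd [-0.026  -0.3066] yaw 90.05 F [-0.1  0.2 -1.6] w 0.0375
[256.625 126.125] 11.025 [ 0.488  -0.2775  0.033 ]
[174.125 122.375] 10.425 [ 0.4845 -0.3602  0.033 ]
[403.625   6.875] 12.075 [ 0.3809 -0.1427  0.033 ]
18 x [0.0335, -0.001, 0.0001, -0.0, -0.0, 0.0]
```

View pics/done1.png

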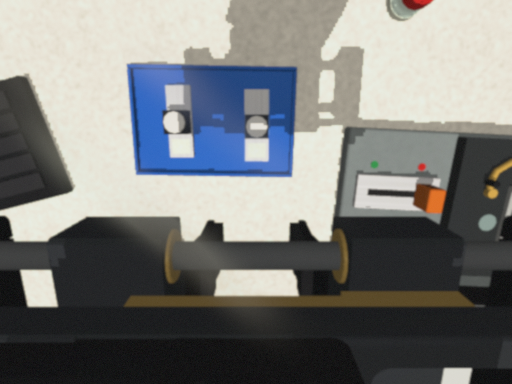

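Both finished carriers lie flat in the blue tray, at (174,122) and (257,126), and the lock is still at red. Next I'll go to the grey tray.

Emit:
step_arm(
  commands=[
    [0.0335, -0.001, 0, 0, 0, 0],
    [0.0335, -0.001, 0, 0, 0, 0],
    [0.0335, -0.001, 0, 0, 0, 0],
    [0.0335, -0.001, 0, 0, 0, 0],
    [0.0335, -0.001, 0, 0, 0, 0],
    [0.0335, -0.001, 0, 0, 0, 0],
    [0.0335, -0.001, 0, 0, 0, 0],
    [0.0335, -0.001, 0, 0, 0, 0],
    [0.0335, -0.001, 0, 0, 0, 0],
    [0.0335, -0.001, 0, 0, 0, 0],
    [0.0335, -0.001, 0, 0, 0, 0],
    [0.0335, -0.001, 0, 0, 0, 0],
  ],
)

```text
time: 20.45
ee_pos: [0.5346, 0.1255, 0.2002]
eef_rot: [0.707, 0.707, -0.001, -0.001]
ft_force: [0.7, 0.5, 0.1]
width: 0.0368
```

Emit:
step_arm(
  commands=[
    [0.0335, -0.001, 0, 0, 0, 0],
    [0.0335, -0.001, 0, 0, 0, 0],
    [0.0335, -0.001, 0, 0, 0, 0],
    [0.0335, -0.001, 0, 0, 0, 0],
    [0.0335, -0.001, 0, 0, 0, 0],
    [0.0335, -0.001, 0, 0, 0, 0],
    [0, 0, 0, 0, 0, 0],
    [0, 0, 0, 0, 0, 0],
  ],
)

```text
time: 21.25
ee_pos: [0.5289, 0.3255, 0.2]
eef_rot: [0.706, 0.708, -0.001, -0.0]
ft_force: [-0.2, 0.0, 0.2]
width: 0.0374
```

```bash
cat >> h.py <<'E'
import pickle
COL={'red':[((0,120,50),(5,255,255)),((170,120,50),(180,255,255))],'yel':[((22,120,50),(35,255,255))],'blu':[((105,130,50),(128,255,255))]}
def stock(im,cal):
    """coloured lids (z .033) in the grey tray and the plates' long direction (z .009)"""
    h=cv2.cvtColor(im,cv2.COLOR_RGB2HSV); out={}
    for n,rs in COL.items():
        m=sum(cv2.inRange(h,np.array(a),np.array(b)) for a,b in rs); m[218:]=0
        k,l,s,c=cv2.connectedComponentsWithStats(m)
        for i in range(1,k):
            if not 120<s[i][4]<900: continue
            P=ray(cal,c[i],.033)
            if abs(P[0]-.472)<.09 and abs(P[1]-.32)<.12: out[n]=P; print(n,c[i].round(1),s[i][4],P.round(4))
    return out
E
python3 - <<'E'
from h import *
st();im,cal=shot('wrist','st2');pickle.dump((im,cal),open('st2.pkl','wb'));stock(im,cal)
for c in circ(im,cal,.033): print(c[0],c[1],c[2].round(4))
cv2.imwrite('pics/st2b.png',cv2.cvtColor(cv2.resize(im[30:220,130:400],None,fx=2.8,fy=2.8,interpolation=cv2.INTER_CUBIC),cv2.COLOR_RGB2BGR))
E
```

```text
t 21.25 p [0.5289 0.3255 0.2   ] rd [-0.0733  0.2947] yaw 90.11 F [-0.2  0.   0.2] w 0.0374
red [305.8 124.5] 411 [0.4664 0.3742 0.033 ]
yel [201.4 148.1] 394 [0.4901 0.2689 0.033 ]
blu [259. 135.] 299 [0.4768 0.3275 0.033 ]
[200.375 148.625] 11.25 [0.4906 0.2679 0.033 ]
[17.375 25.625] 12.075 [0.3779 0.103  0.033 ]
[210.875 170.375] 12.075 [0.513  0.2778 0.033 ]
[258.125 134.375] 12.075 [0.4762 0.3266 0.033 ]
[188.375 175.625] 11.25 [0.5185 0.2542 0.033 ]
[ 24.875 200.375] 10.35 [0.5457 0.0793 0.033 ]
[325.625 161.375] 10.275 [0.5033 0.3961 0.033 ]
```

View pics/st2b.png

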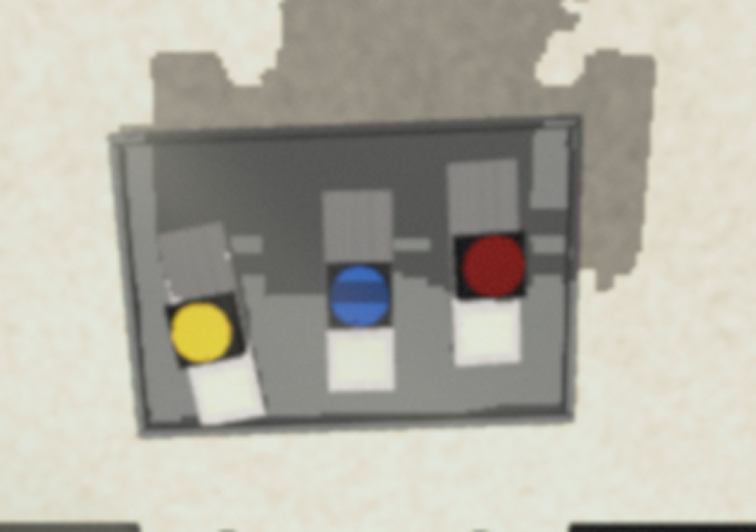

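Yellow has already been knocked from (0.470, 0.272) to (0.490, 0.268) and turned about 12°. All three lie flat in the grey tray. I'll get their angles from the plate corners.

```bash
python3 - <<'E'
from h import *
im,cal=pickle.load(open('st2.pkl','rb'))
f=lambda u,v,z: ray(cal,(u/2.8+130-.5,v/2.8+30-.5),z)[:2]
for n,c in {'yel':[(160,237),(222,225),(266,412),(200,424)],'blu':[(323,191),(391,191),(395,389),(328,390)],'red':[(447,163),(516,159),(521,362),(455,366)]}.items():
    P=np.array([f(*q,.009) for q in c]); ax=P[2]+P[3]-P[0]-P[1]
    print(n,P.mean(0).round(4),'long dir',np.degrees(np.arctan2(ax[1],ax[0])).round(2),'len',np.linalg.norm(ax)/2)
W=[f(*q,.014).round(4) for q in [(110,137),(580,120),(572,418),(142,432)]];print('tray',W,np.mean(W,0))
st()
plan([((.4664,.3742,.10),np.radians(90.5)),((.4664,.3742,.037),np.radians(90.5),5)])
E
```

```text
yel [0.4903 0.2691] long dir 10.7 len 0.07364493350440796
blu [0.4771 0.3264] long dir 1.57 len 0.07541676696062641
red [0.4665 0.3746] long dir 4.19 len 0.07610927360602407
tray [array([0.4212, 0.2351]), array([0.4148, 0.4064]), array([0.5251, 0.4107]), array([0.5313, 0.2404])] [0.4731  0.32315]
t 21.3 p [0.5294 0.3244 0.2004] rd [-0.0726  0.2937] yaw 90.0 F [ 0.1 -0.5 -0.5] w 0.0378
4 x [0.0125, -0.0157, 0.0251, -0.0003, 0.0004, -0.0022]
5 x [0.0, 0.0, 0.0126, 0.0, 0.0, 0.0]
```

Emit:
step_arm(
  commands=[
    [0.0125, -0.0157, 0.0251, 0, 0, 0],
    [0.0125, -0.0157, 0.0251, 0, 0, 0],
    [0.0125, -0.0157, 0.0251, 0, 0, 0],
    [0.0125, -0.0157, 0.0251, 0, 0, 0],
    [0, 0, 0, 0, 0, -0.0733],
    [0, 0, 0, 0, 0, 0],
    [0, 0, 0, 0, 0, 0],
  ],
  gripper=0.36,
)

```text
time: 22.0
ee_pos: [0.4679, 0.3743, 0.1015]
eef_rot: [0.682, 0.731, 0.0, 0.0]
ft_force: [0.5, -0.9, -0.3]
width: 0.0313
```

```bash
python3 - <<'E'
from h import *
st()
plan([((.4664,.3743,.037),np.radians(94.2),5)])
E
```

```text
t 22.0 p [0.4679 0.3743 0.1015] rd [-0.1364  0.3406] yaw 94.01 F [ 0.5 -0.9 -0.3] w 0.0313
5 x [0.0, -0.0003, 0.0129, 0.0002, 0.0, -0.0007]
```

Emit:
step_arm(
  commands=[
    [0, -0.0012, 0.0129, 0, 0, -0.003],
    [0, 0, 0.0129, 0, 0, 0],
    [0, 0, 0.0129, 0, 0, 0],
    [0, 0, 0.0129, 0, 0, 0],
    [0, 0, 0.0129, 0, 0, 0],
    [0, 0, 0, 0, 0, 0],
    [0, 0, 0, 0, 0, 0],
  ],
)

```text
time: 22.7
ee_pos: [0.4656, 0.3755, 0.0362]
eef_rot: [0.679, 0.734, -0.0, -0.0]
ft_force: [0.6, 0.3, 1.0]
width: 0.031
```

Emit:
step_arm(
  commands=[
    [0, 0, 0, 0, 0, 0],
    [0, 0, 0, 0, 0, 0],
    [0, 0, 0, 0, 0, 0],
    [0, 0, 0, 0, 0, 0],
  ],
  gripper=0.2,
  grip_force=30,
)

```text
time: 23.1
ee_pos: [0.4661, 0.3759, 0.0373]
eef_rot: [0.679, 0.734, 0.001, 0.0]
ft_force: [0.0, 0.7, 4.0]
width: 0.0234
```

```bash
python3 - <<'E'
from h import *
st()
E
```

```text
t 23.1 p [0.4661 0.3759 0.0373] rd [-0.1383  0.3422] yaw 94.42 F [0.  0.7 4. ] w 0.0234
```

Emit:
step_arm(
  commands=[
    [0, 0, -0.02, 0, 0, 0],
    [0, 0, -0.03, 0, 0, 0],
    [0, 0, -0.03, 0, 0, 0],
    [0, 0, 0, 0, 0, 0],
    [0, 0, 0, 0, 0, 0],
  ],
)

```text
time: 23.6
ee_pos: [0.4657, 0.3758, 0.117]
eef_rot: [0.679, 0.734, 0.001, -0.0]
ft_force: [-0.2, -0.7, -0.5]
width: 0.0237
```

```bash
python3 - <<'E'
from h import *
st()
plan([(rd(.017,.064-.022,.105),YAW),(rd(.017,.064-.022,.0785),YAW,3)])
E
```

```text
t 23.6 p [0.4657 0.3758 0.117 ] rd [-0.1386  0.342 ] yaw 94.42 F [-0.2 -0.7 -0.5] w 0.0237
10 x [[-0.0317, 0.0117, 0.0012, 0.0001, -0.0001, 0.0123], [-0.0315, 0.0121, 0.0012, 0.0001, -0.0001, 0.0123], [-0.0314, 0.0125, 0.0012, 0.0001, -0.0001, 0.0123], [-0.0312, 0.0129, 0.0012, 0.0001, -0.0001, 0.0123], [-0.0311, 0.0133, 0.0012, 0.0001, -0.0001, 0.0123], [-0.0309, 0.0137, 0.0012, 0.0001, -0.0001, 0.0123], [-0.0307, 0.0141, 0.0012, 0.0001, -0.0001, 0.0123], [-0.0306, 0.0144, 0.0012, 0.0001, -0.0001, 0.0123], [-0.0304, 0.0148, 0.0012, 0.0001, -0.0001, 0.0123], [-0.0302, 0.0152, 0.0012, 0.0001, -0.0001, 0.0123]]
3 x [0.0, 0.0, 0.0088, 0.0, 0.0, 0.0]
```

Emit:
step_arm(
  commands=[
    [-0.0317, 0.0117, 0.0006, 0, 0, 0.0123],
    [-0.0315, 0.0121, 0.0006, 0, 0, 0.0123],
    [-0.0314, 0.0125, 0.0006, 0, 0, 0.0123],
    [-0.0312, 0.0129, 0.0006, 0, 0, 0.0123],
    [-0.0311, 0.0133, 0.0006, 0, 0, 0.0123],
    [-0.0309, 0.0137, 0.0006, 0, 0, 0.0123],
    [-0.0307, 0.0141, 0.0006, 0, 0, 0.0123],
    [-0.0306, 0.0144, 0.0006, 0, 0, 0.0123],
    [-0.0304, 0.0148, 0.0006, 0, 0, 0.0123],
    [-0.0302, 0.0152, 0.0006, 0, 0, 0.0123],
    [0, 0, 0, 0, 0, 0],
    [0, 0, 0, 0, 0, 0],
  ],
)

```text
time: 24.8
ee_pos: [0.6064, 0.0679, 0.109]
eef_rot: [0.724, 0.69, -0.001, -0.001]
ft_force: [0.7, 0.5, -0.8]
width: 0.0239
```

```bash
python3 - <<'E'
from h import *
st()
plan([(rd(.017,.064-.022,.079),YAW,4)])
im,cal=shot('wrist','carry1')
E
```

```text
t 24.8 p [0.6064 0.0679 0.109 ] rd [0.0162 0.0409] yaw 87.28 F [ 0.7  0.5 -0.8] w 0.0239
4 x [0.0003, 0.0002, 0.0075, -0.0006, 0.0002, -0.0003]
```

View pics/carry1.png

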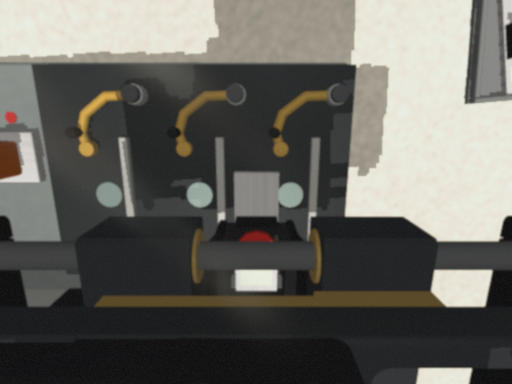

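The carrier is held square, its near end at (256,172). Bay 3's nose is at (281,149) and all arms are at rest. I'll lower it onto the stage.

Emit:
step_arm(
  commands=[
    [0.001, 0.0008, 0.0075, 0, 0, 0],
    [0, 0, 0.0075, 0, 0, 0],
    [0, 0, 0.0075, 0, 0, 0],
    [0, 0, 0.007, 0, 0, 0],
    [0, 0, 0.001, 0, 0, 0],
    [0, 0, 0, 0, 0, 0],
    [0, 0, 0, 0, 0, 0],
  ],
)

```text
time: 25.55
ee_pos: [0.6082, 0.0696, 0.0803]
eef_rot: [0.723, 0.691, 0.0, 0.0]
ft_force: [0.4, -0.0, -0.3]
width: 0.0236
```

```bash
python3 - <<'E'
from h import *
st()
E
```

```text
t 25.55 p [0.6082 0.0696 0.0803] rd [0.0178 0.0428] yaw 87.36 F [ 0.4 -0.  -0.3] w 0.0236
```

Emit:
step_arm(
  commands=[
    [0, -0.001, 0.001, 0, 0, 0],
    [-0.001, 0, 0.001, 0, 0, 0],
    [0, 0, 0.0005, 0, 0, 0],
    [0, 0, 0, 0, 0, 0],
    [0, 0, 0, 0, 0, 0],
  ],
)

```text
time: 26.05
ee_pos: [0.607, 0.0689, 0.0782]
eef_rot: [0.723, 0.691, 0.0, -0.0]
ft_force: [-3.7, 0.3, 5.3]
width: 0.0238
```

```bash
python3 - <<'E'
from h import *
st()
E
```

```text
t 26.05 p [0.607  0.0689 0.0782] rd [0.0167 0.042 ] yaw 87.37 F [-3.7  0.3  5.3] w 0.0238
```

Emit:
step_arm(
  commands=[
    [0, 0, -0.0007, 0, 0, 0],
    [0, -0.003, 0, 0, 0, 0],
    [0, -0.003, 0, 0, 0, 0],
    [0, -0.003, 0, 0, 0, 0],
    [0, -0.003, 0, 0, 0, 0],
    [0, -0.003, 0, 0, 0, 0],
    [0, -0.003, 0, 0, 0, 0],
    [0, -0.003, 0, 0, 0, 0],
    [0, 0, 0, 0, 0, 0],
    [0, 0, 0, 0, 0, 0],
  ],
)

```text
time: 27.05
ee_pos: [0.5887, 0.0647, 0.0795]
eef_rot: [0.724, 0.69, 0.001, 0.004]
ft_force: [10.3, -12.7, -0.4]
width: 0.0237
```

```bash
python3 - <<'E'
from h import *
st();shot('wrist','slide1')
E
```

```text
t 27.05 p [0.5887 0.0647 0.0795] rd [-0.0014  0.037 ] yaw 87.18 F [ 10.3 -12.7  -0.4] w 0.0237
```

View pics/slide1.png

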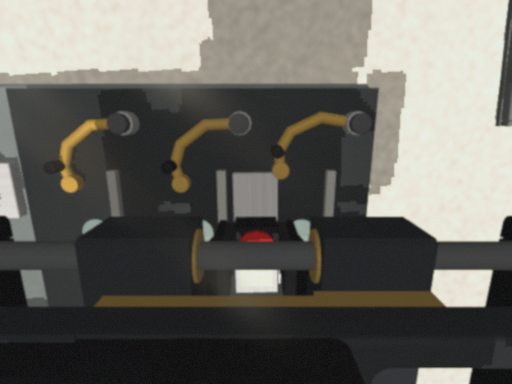

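The nose, at (281,171), is caught on the carrier's +y corner, with 16 N sideways: my y was a little too far out. I'll back off to +x, shift 4.5 mm to +y (still clear of the end stop) and try again.

Emit:
step_arm(
  commands=[
    [0, 0.006, 0, 0, 0, 0],
    [0, 0.006, 0, 0, 0, 0],
    [0, 0.0065, 0, 0, 0, 0],
    [0, 0, 0, 0, 0, 0],
    [0.0022, 0, 0, 0, 0, 0],
    [0.0022, 0, 0, 0, 0, 0],
    [0, 0, 0, 0, 0, 0],
    [0, 0, 0, 0, 0, 0],
  ],
)

```text
time: 27.9
ee_pos: [0.6046, 0.0738, 0.0784]
eef_rot: [0.723, 0.691, 0.0, -0.0]
ft_force: [-0.2, 0.1, 3.8]
width: 0.0238
```

```bash
python3 - <<'E'
from h import *
st();im,cal=shot('wrist');cv2.imwrite('pics/slide2.png',cv2.cvtColor(cv2.resize(im[90:240,160:400],None,fx=3,fy=3,interpolation=cv2.INTER_CUBIC),cv2.COLOR_RGB2BGR))
for z,q in [(.0515,(234,172)),(.0515,(278,172))]: pass
pickle.dump((im,cal),open('slide2.pkl','wb'))
E
```

```text
t 27.9 p [0.6046 0.0738 0.0784] rd [0.0141 0.0468] yaw 87.4 F [-0.2  0.1  3.8] w 0.0238
```

View pics/slide2.png

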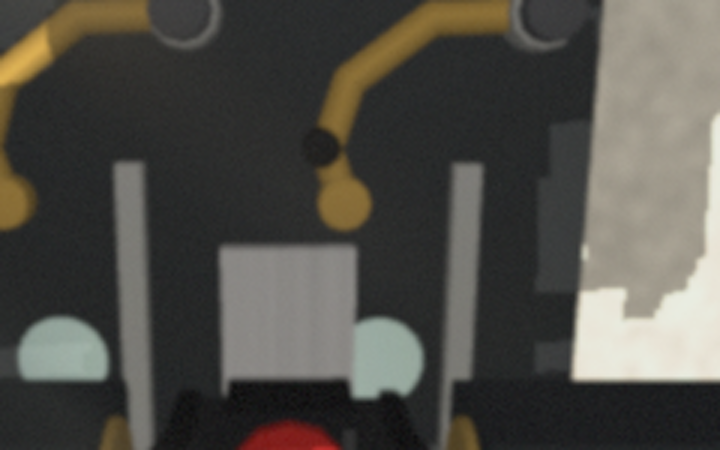

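The nose at (345,203) is now about 2.5 mm inside the carrier's edge, which is at 356. I'll slide to -x, easing to +y once past the end stop.

Emit:
step_arm(
  commands=[
    [0, -0.003, -0.0003, 0, 0, 0],
    [0, -0.003, 0, 0, 0, 0],
    [0, -0.003, 0, 0, 0, 0],
    [0, -0.003, 0, 0, 0, 0],
    [0, -0.003, 0, 0, 0, 0],
    [0.001, -0.002, 0, 0, 0, 0],
    [0.001, -0.001, 0, 0, 0, 0],
    [0, 0, 0, 0, 0, 0],
    [0, 0, 0, 0, 0, 0],
  ],
)

```text
time: 28.85
ee_pos: [0.5866, 0.0762, 0.0785]
eef_rot: [0.723, 0.691, -0.0, -0.0]
ft_force: [2.5, -0.9, 3.3]
width: 0.0237
```

```bash
python3 - <<'E'
from h import *
st();im,cal=shot('wrist');cv2.imwrite('pics/slide3.png',cv2.cvtColor(cv2.resize(im[90:240,160:400],None,fx=3,fy=3,interpolation=cv2.INTER_CUBIC),cv2.COLOR_RGB2BGR))
# nose blob (brass) position in bay-3 frame
m,b=blobs(im,(10,90,60),(30,255,255),100)
for c,a in b:
    if c[0]>240: ys,xs=np.where(m[a[1]:a[1]+a[3],a[0]:a[0]+a[2]]); k=ys.argmax(); print('tip row',a[1]+a[3],'tip',tord(ray(cal,(a[0]+xs[ys>ys.max()-6].mean(),a[1]+ys.max()-3),.053))-[0,.064])
E
```

```text
t 28.85 p [0.5866 0.0762 0.0785] rd [-0.0041  0.0484] yaw 87.38 F [ 2.5 -0.9  3.3] w 0.0237
tip row 173 tip [-0.04416395 -0.01748544]
tip row 284 tip [0.02497381 0.02016878]
tip row 307 tip [ 0.04106646 -0.00850264]
```

The nose is drawn back to about (-44,-17), with 2.5 N of spring force on the tool. Now I'll slide to +y and on to the long edge.

Emit:
step_arm(
  commands=[
    [0.003, 0, 0, 0, 0, 0],
    [0.003, 0, 0, 0, 0, 0],
    [0.003, 0, 0, 0, 0, 0],
    [0.003, 0, 0, 0, 0, 0],
    [0.002, 0, 0, 0, 0, 0],
    [0.0015, 0, 0, 0, 0, 0],
    [0.001, 0, 0, 0, 0, 0],
    [0, 0, 0, 0, 0, 0],
    [0, 0, 0, 0, 0, 0],
  ],
)

```text
time: 29.8
ee_pos: [0.5873, 0.0927, 0.0785]
eef_rot: [0.723, 0.691, -0.0, -0.0]
ft_force: [1.0, 0.2, 2.7]
width: 0.0235
```

```bash
python3 - <<'E'
from h import *
st()
E
```

```text
t 29.8 p [0.5873 0.0927 0.0785] rd [-0.0041  0.0649] yaw 87.37 F [1.  0.2 2.7] w 0.0235
```

Emit:
step_arm(
  commands=[
    [0.0007, 0, 0, 0, 0, 0],
    [0.0007, 0, 0, 0, 0, 0],
    [0, 0, 0, 0, 0, 0],
    [0, 0, 0, 0, 0, 0],
  ],
)

```text
time: 30.2
ee_pos: [0.5873, 0.0929, 0.0784]
eef_rot: [0.723, 0.69, -0.001, 0.0]
ft_force: [0.8, -4.7, 4.5]
width: 0.0236
```

```bash
python3 - <<'E'
from h import *
st()
E
```

```text
t 30.2 p [0.5873 0.0929 0.0784] rd [-0.0041  0.0651] yaw 87.32 F [ 0.8 -4.7  4.5] w 0.0236
```

Touching the long edge (4.7 N). Next is +x to the end stop, then a press down.

Emit:
step_arm(
  commands=[
    [0, 0.002, 0, 0, 0, 0],
    [0, 0.0015, 0, 0, 0, 0],
    [0, 0.001, 0, 0, 0, 0],
    [0, 0.0007, 0, 0, 0, 0],
    [0, 0, 0, 0, 0, 0],
    [0, 0, 0, 0, 0, 0],
  ],
)

```text
time: 30.8
ee_pos: [0.5915, 0.0927, 0.0784]
eef_rot: [0.723, 0.69, -0.001, -0.001]
ft_force: [-4.6, -5.4, 8.4]
width: 0.0238
```

```bash
python3 - <<'E'
from h import *
st()
E
```

```text
t 30.8 p [0.5915 0.0927 0.0784] rd [0.0001 0.065 ] yaw 87.32 F [-4.6 -5.4  8.4] w 0.0238
```

Emit:
step_arm(
  commands=[
    [0, 0, 0.0006, 0, 0, 0],
    [0, 0, 0, 0, 0, 0],
  ],
)

```text
time: 31.0
ee_pos: [0.5915, 0.0927, 0.0783]
eef_rot: [0.723, 0.69, -0.001, -0.001]
ft_force: [-7.9, -6.4, 14.3]
width: 0.0236
```

Emit:
step_arm(
  commands=[
    [0, 0, 0, 0, 0, 0],
    [0, 0, 0, 0, 0, 0],
    [0, 0, 0, 0, 0, 0],
  ],
  gripper=0.36,
)

```text
time: 31.3
ee_pos: [0.5923, 0.0944, 0.0774]
eef_rot: [0.723, 0.691, -0.0, -0.001]
ft_force: [-0.3, -0.3, 0.5]
width: 0.0307
```

Emit:
step_arm(
  commands=[
    [0, 0, -0.01, 0, 0, 0],
    [0, 0, -0.02, 0, 0, 0],
    [0, 0, -0.03, 0, 0, 0],
    [0, 0.02, -0.03, 0, 0, 0],
    [0, 0.03, -0.02, 0, 0, 0],
    [0, 0, 0, 0, 0, 0],
    [0, 0, 0, 0, 0, 0],
  ],
)

```text
time: 32.0
ee_pos: [0.6429, 0.0914, 0.1882]
eef_rot: [0.723, 0.691, 0.0, 0.0]
ft_force: [-0.7, 0.3, -1.1]
width: 0.0312
```

```bash
cat >> h.py <<'E'
def noses(im,cal):
    m,b=blobs(im,(12,80,40),(30,255,255),100); m[215:]=0
    for c,a in b:
        q=m[a[1]:a[1]+a[3],a[0]:a[0]+a[2]];ys,xs=np.where(q);k=ys>ys.max()-8
        P=tord(ray(cal,(a[0]+xs[k].mean(),a[1]+ys[k].mean()),.053)); i=int(np.round((P[1]+.012)/.064))
        if abs(P[0]+.04)<.025 and abs(i)<2: print('nose bay',i+2,(P-[0,i*.064]).round(4))
def lids(im,cal,z=.074):
    h=cv2.cvtColor(im,cv2.COLOR_RGB2HSV)
    for n,rs in COL.items():
        m=sum(cv2.inRange(h,np.array(a),np.array(b)) for a,b in rs); m[215:]=0
        k,l,s,c=cv2.connectedComponentsWithStats(m)
        for i in range(1,k):
            if 200<s[i][4]<1500: print(n,c[i].round(1),s[i][4],'rd',tord(ray(cal,c[i],z)).round(4))
E
python3 - <<'E'
from h import *
st();im,cal=shot('wrist');noses(im,cal);lids(im,cal)
cv2.imwrite('pics/seat3.png',cv2.cvtColor(cv2.resize(im[40:220,150:400],None,fx=3,fy=3,interpolation=cv2.INTER_CUBIC),cv2.COLOR_RGB2BGR))
plan([((.53,.325,.2),np.pi/2)])
E
```

```text
t 32.0 p [0.6429 0.0914 0.1882] rd [0.0515 0.0661] yaw 87.36 F [-0.7  0.3 -1.1] w 0.0312
nose bay 3 [-0.0395 -0.0148]
nose bay 1 [-0.0302 -0.0059]
nose bay 2 [-0.0304 -0.0067]Traceback (most recent call last):
  File "<stdin>", line 2, in <module>
  File "h.py", line 66, in noses
    q=m[a[1]:a[1]+a[3],a[0]:a[0]+a[2]];ys,xs=np.where(q);k=ys>ys.max()-8
                                                              ~~~~~~^^
    return umr_maximum(a, axis, None, out, keepdims, initial, where)
ValueError: zero-size array to reduction operation maximum which has no identity
```

```bash
sed -i 's/    for c,a in b:\n        q=m/&/; s/^        q=m\[a\[1\]/        if a[1]>205: continue\n        q=m[a[1]/' h.py; python3 - <<'E'
from h import *
st();im,cal=shot('wrist');noses(im,cal);lids(im,cal);pickle.dump((im,cal),open('seat3.pkl','wb'))
plan([((.53,.325,.2),np.pi/2)])
E
```

```text
t 32.05 p [0.642  0.0915 0.1874] rd [0.0506 0.0662] yaw 87.38 F [-0.3  0.2 -1. ] w 0.0316
nose bay 3 [-0.0396 -0.0147]
nose bay 1 [-0.0303 -0.006 ]
nose bay 2 [-0.0305 -0.0069]
red [254.5 140.3] 534 rd [0.0005 0.0641]
yel [448.   12.6] 596 rd [-0.0955  0.2111]
8 x [[0.0285, -0.0153, -0.0016, -0.0002, 0.0, -0.0057], [0.0286, -0.0151, -0.0016, -0.0002, 0.0, -0.0057], [0.0287, -0.015, -0.0016, -0.0002, 0.0, -0.0057], [0.0288, -0.0148, -0.0016, -0.0002, 0.0, -0.0057], [0.0289, -0.0146, -0.0016, -0.0002, 0.0, -0.0057], [0.0289, -0.0145, -0.0016, -0.0002, 0.0, -0.0057], [0.029, -0.0143, -0.0016, -0.0002, 0.0, -0.0057], [0.0291, -0.0141, -0.0016, -0.0002, 0.0, -0.0057]]
```

Red is seated in bay 3: lid at (0.5, 64.1) mm and the nose at its clipped position. Next, blue.

Emit:
step_arm(
  commands=[
    [0.0285, -0.0153, -0.0016, 0, 0, -0.0057],
    [0.0286, -0.0151, -0.0016, 0, 0, -0.0057],
    [0.0287, -0.015, -0.0016, 0, 0, -0.0057],
    [0.0288, -0.0148, -0.0016, 0, 0, -0.0057],
    [0.0289, -0.0146, -0.0016, 0, 0, -0.0057],
    [0.0289, -0.0145, -0.0016, 0, 0, -0.0057],
    [0.029, -0.0143, -0.0016, 0, 0, -0.0057],
    [0.0291, -0.0141, -0.0016, 0, 0, -0.0057],
    [0, 0, 0, 0, 0, 0],
    [0, 0, 0, 0, 0, 0],
  ],
)

```text
time: 33.1
ee_pos: [0.5298, 0.3252, 0.2001]
eef_rot: [0.706, 0.708, -0.001, -0.0]
ft_force: [0.1, -0.3, 0.7]
width: 0.0311
```

```bash
python3 - <<'E'
from h import *
st();im,cal=shot('wrist');S=stock(im,cal);pickle.dump((im,cal),open('st3.pkl','wb'))
b=S['blu'];plan([((b[0],b[1],.10),np.radians(91.6)),((b[0],b[1],.037),np.radians(91.6),5)])
E
```

```text
t 33.1 p [0.5298 0.3252 0.2001] rd [-0.0723  0.2945] yaw 90.1 F [ 0.1 -0.3  0.7] w 0.0311
yel [201.4 147. ] 395 [0.4901 0.2689 0.033 ]
blu [259.6 133.8] 292 [0.4767 0.3279 0.033 ]
4 x [[0.001, -0.0135, 0.0251, -0.0002, 0.0002, -0.0071], [0.0011, -0.0135, 0.0251, -0.0002, 0.0002, -0.0071], [0.0012, -0.0135, 0.0251, -0.0002, 0.0002, -0.0071], [0.0013, -0.0135, 0.0251, -0.0002, 0.0002, -0.0071]]
5 x [0.0, 0.0, 0.0126, 0.0, 0.0, 0.0]
```

Emit:
step_arm(
  commands=[
    [0.0009, -0.0135, 0.0251, 0, 0, -0.007],
    [0.0009, -0.0135, 0.0251, 0, 0, -0.007],
    [0.0009, -0.0135, 0.0251, 0, 0, -0.007],
    [0.0009, -0.0135, 0.0251, 0, 0, -0.007],
    [0, 0, 0, 0, 0, 0],
    [0, 0, 0, 0, 0, 0],
  ],
)

```text
time: 33.75
ee_pos: [0.4778, 0.3269, 0.1009]
eef_rot: [0.698, 0.716, -0.0, 0.0]
ft_force: [-0.1, 0.9, 0.6]
width: 0.0312
```

```bash
python3 - <<'E'
from h import *
st();plan([((.477,.3272,.037),np.radians(91.6),5)])
E
```

```text
t 33.75 p [0.4778 0.3269 0.1009] rd [-0.1243  0.2938] yaw 91.5 F [-0.1  0.9  0.6] w 0.0312
5 x [0.0001, -0.0002, 0.0128, 0.0, 0.0001, -0.0003]
```

Emit:
step_arm(
  commands=[
    [0, -0.001, 0.0128, 0, 0, 0],
    [0, 0, 0.0128, 0, 0, 0],
    [0, 0, 0.0128, 0, 0, 0],
    [0, 0, 0.0128, 0, 0, 0],
    [0, 0, 0.0128, 0, 0, 0],
    [0, 0, 0, 0, 0, 0],
    [0, 0, 0, 0, 0, 0],
  ],
)

```text
time: 34.45
ee_pos: [0.4759, 0.3278, 0.0361]
eef_rot: [0.697, 0.717, -0.0, -0.0]
ft_force: [0.6, 0.7, 0.3]
width: 0.0315
```

Emit:
step_arm(
  commands=[
    [0, 0, 0, 0, 0, 0],
    [0, 0, 0, 0, 0, 0],
    [0, 0, 0, 0, 0, 0],
    [0, 0, 0, 0, 0, 0],
  ],
  gripper=0.2,
)

```text
time: 34.85
ee_pos: [0.4764, 0.3282, 0.037]
eef_rot: [0.697, 0.717, 0.001, 0.0]
ft_force: [-0.4, 0.2, 3.7]
width: 0.0235
```

Emit:
step_arm(
  commands=[
    [0, 0, -0.02, 0, 0, 0],
    [0, 0, -0.03, 0, 0, 0],
    [0, 0, -0.03, 0, 0, 0],
    [0, 0, 0, 0, 0, 0],
    [0, 0, 0, 0, 0, 0],
  ],
)

```text
time: 35.35
ee_pos: [0.4761, 0.3281, 0.1168]
eef_rot: [0.697, 0.717, 0.001, -0.0]
ft_force: [0.4, -0.3, -1.3]
width: 0.0236
```

```bash
python3 - <<'E'
from h import *
st()
plan([(rd(.017,-.018,.117),YAW,11)])
E
```

```text
t 35.35 p [0.4761 0.3281 0.1168] rd [-0.1261  0.2949] yaw 91.59 F [ 0.4 -0.3 -1.3] w 0.0236
11 x [[-0.0293, 0.0109, -0.0, 0.0001, -0.0001, 0.0067], [-0.0293, 0.0111, -0.0, 0.0001, -0.0001, 0.0067], [-0.0292, 0.0113, -0.0, 0.0001, -0.0001, 0.0067], [-0.0291, 0.0115, -0.0, 0.0001, -0.0001, 0.0067], [-0.029, 0.0117, -0.0, 0.0001, -0.0001, 0.0067], [-0.0289, 0.0118, -0.0, 0.0001, -0.0001, 0.0067], [-0.0289, 0.012, -0.0, 0.0001, -0.0001, 0.0067], [-0.0288, 0.0122, -0.0, 0.0001, -0.0001, 0.0067], [-0.0287, 0.0124, -0.0, 0.0001, -0.0001, 0.0067], [-0.0286, 0.0126, -0.0, 0.0001, -0.0001, 0.0067], [-0.0285, 0.0128, -0.0, 0.0001, -0.0001, 0.0067]]
```

Emit:
step_arm(
  commands=[
    [-0.0293, 0.0109, -0.002, 0, 0, 0.0067],
    [-0.0293, 0.0111, -0.002, 0, 0, 0.0067],
    [-0.0292, 0.0113, -0.002, 0, 0, 0.0067],
    [-0.0291, 0.0115, -0.002, 0, 0, 0.0067],
    [-0.029, 0.0117, -0.002, 0, 0, 0.0067],
    [-0.0289, 0.0118, 0, 0, 0, 0.0067],
    [-0.0289, 0.012, 0, 0, 0, 0.0067],
    [-0.0288, 0.0122, 0, 0, 0, 0.0067],
    [-0.0287, 0.0124, 0, 0, 0, 0.0067],
    [-0.0286, 0.0126, 0, 0, 0, 0.0067],
    [-0.0285, 0.0128, 0, 0, 0, 0.0067],
    [0, 0, 0, 0, 0, 0],
  ],
)

```text
time: 36.55
ee_pos: [0.6045, 0.0032, 0.125]
eef_rot: [0.725, 0.688, -0.002, 0.001]
ft_force: [-0.0, -0.5, -0.7]
width: 0.024
```

```bash
cat >> h.py <<'E'
def plateend(im,cal,z):
    """bright end of the held plate (toward -x): reader x of its end and y of its two edges"""
    s,p,R=pose(); c=proj(cal,np.r_[p[:2]-.03*UX,z]).round().astype(int)
    h=cv2.cvtColor(im,cv2.COLOR_RGB2HSV); m=((h[...,2]>85)&(h[...,1]<45)).astype(np.uint8); m[214:]=0
    m=cv2.morphologyEx(m,cv2.MORPH_OPEN,np.ones((7,7)))
    k,l,st_,cc=cv2.connectedComponentsWithStats(m); i=l[min(c[1],210),c[0]]
    if i==0: print('no plate at',c); return
    a=st_[i]; r=a[1]+4
    print('plate px',a, 'edges y',[tord(ray(cal,(u,r),z))[1].round(4) for u in (a[0]-.5,a[0]+a[2]-.5)],'end x',tord(ray(cal,(a[0]+a[2]/2,a[1]-.5),z))[0].round(4))
E
python3 - <<'E'
from h import *
s,p,R=st();im,cal=shot('wrist','carry2');plateend(im,cal,p[2]-.033+.005)
plan([(rd(.017,-.0175,.081),YAW,5)])
E
```

```text
t 36.55 p [0.6045 0.0032 0.125 ] rd [ 0.0172 -0.0238] yaw 86.99 F [-0.  -0.5 -0.7] w 0.024
plate px [ 234  173   67   41 2312] edges y [np.float64(-0.0376), np.float64(0.0008)] end x -0.0204
5 x [0.0007, 0.0001, 0.0088, -0.0004, 0.0003, -0.0008]
```

Emit:
step_arm(
  commands=[
    [0.0008, 0, 0.0088, 0, 0, 0],
    [0.0008, 0, 0.0088, 0, 0, 0],
    [0.0008, 0, 0.0088, 0, 0, 0],
    [0.0008, 0, 0.0088, 0, 0, 0],
    [0.0008, 0, 0.008, 0, 0, 0],
    [0, 0, 0, 0, 0, 0],
    [0, 0, 0, 0, 0, 0],
  ],
)

```text
time: 37.3
ee_pos: [0.6046, 0.0127, 0.083]
eef_rot: [0.723, 0.691, -0.0, -0.0]
ft_force: [0.2, -0.8, -0.6]
width: 0.0236
```

```bash
python3 - <<'E'
from h import *
s,p,R=st();plan([(rd(.016,-.0172,.0787),YAW,3)])
im,cal=shot('wrist','carry2b');plateend(im,cal,p[2]-.033+.005);noses(im,cal)
E
```

```text
t 37.3 p [0.6046 0.0127 0.083 ] rd [ 0.0169 -0.0142] yaw 87.36 F [ 0.2 -0.8 -0.6] w 0.0236
3 x [-0.001, -0.0003, 0.0014, -0.0001, 0.0, 0.0]
plate px [ 234  173   61   41 2200] edges y [np.float64(-0.0281), np.float64(0.0069)] end x -0.0208
nose bay 3 [-0.0574 -0.0135]
nose bay 1 [-0.03  -0.007]
nose bay 2 [-0.03  -0.008]
nose bay 3 [-0.0391 -0.016 ]
```

Emit:
step_arm(
  commands=[
    [-0.003, -0.0005, 0.0005, 0, 0, 0],
    [0, 0, 0.0015, 0, 0, 0],
    [0, 0, 0.0015, 0, 0, 0],
    [0, 0, 0.0005, 0, 0, 0],
    [0, 0, 0, 0, 0, 0],
    [0, 0, 0, 0, 0, 0],
  ],
)

```text
time: 37.95
ee_pos: [0.604, 0.0099, 0.0792]
eef_rot: [0.723, 0.691, 0.0, -0.0]
ft_force: [0.4, 0.3, 0.6]
width: 0.0237
```

```bash
python3 - <<'E'
from h import *
s,p,R=st()
im,cal=shot('wrist','carry2c');plateend(im,cal,p[2]-.033+.005);noses(im,cal)
E
```

```text
t 37.95 p [0.604  0.0099 0.0792] rd [ 0.0164 -0.0171] yaw 87.37 F [0.4 0.3 0.6] w 0.0237
plate px [ 234  173   67   41 2289] edges y [np.float64(-0.031), np.float64(0.0074)] end x -0.0212
nose bay 3 [-0.0573 -0.0138]
nose bay 1 [-0.0299 -0.0071]
nose bay 2 [-0.0299 -0.008 ]
nose bay 3 [-0.0388 -0.0163]
```

Emit:
step_arm(
  commands=[
    [0, 0, 0.0007, 0, 0, 0],
    [0, -0.003, 0, 0, 0, 0],
    [0, -0.003, 0, 0, 0, 0],
    [0, -0.003, 0, 0, 0, 0],
    [0, -0.003, 0, 0, 0, 0],
    [0, -0.003, 0, 0, 0, 0],
    [0.001, -0.003, 0, 0, 0, 0],
    [0.001, -0.0025, 0, 0, 0, 0],
    [0, 0, 0, 0, 0, 0],
    [0, 0, 0, 0, 0, 0],
  ],
)

```text
time: 39.0
ee_pos: [0.5834, 0.0132, 0.0784]
eef_rot: [0.723, 0.691, -0.0, -0.0]
ft_force: [1.5, 0.2, 1.5]
width: 0.0237
```

```bash
python3 - <<'E'
from h import *
s,p,R=st()
im,cal=shot('wrist','slide2b');noses(im,cal)
E
```

```text
t 39.0 p [0.5834 0.0132 0.0784] rd [-0.0044 -0.0147] yaw 87.39 F [1.5 0.2 1.5] w 0.0237
nose bay 2 [-0.0441 -0.0173]
nose bay 3 [-0.0569 -0.0139]
nose bay 1 [-0.0302 -0.0072]
nose bay 3 [-0.0391 -0.0158]
```

Arm 2 is drawn back. Now +y to the edge, then +x.

Emit:
step_arm(
  commands=[
    [0.003, 0, 0, 0, 0, 0],
    [0.003, 0, 0, 0, 0, 0],
    [0.003, 0, 0, 0, 0, 0],
    [0.003, 0, 0, 0, 0, 0],
    [0.002, 0, 0, 0, 0, 0],
    [0.0015, 0, 0, 0, 0, 0],
    [0.001, 0, 0, 0, 0, 0],
    [0, 0, 0, 0, 0, 0],
    [0, 0, 0, 0, 0, 0],
  ],
)

```text
time: 39.95
ee_pos: [0.5842, 0.0287, 0.0784]
eef_rot: [0.723, 0.69, -0.0, -0.0]
ft_force: [0.6, -3.9, 2.0]
width: 0.0236
```

```bash
python3 - <<'E'
from h import *
s,p,R=st()
E
```

```text
t 39.95 p [0.5842 0.0287 0.0784] rd [-0.0043  0.0008] yaw 87.33 F [ 0.6 -3.9  2. ] w 0.0236
```

Emit:
step_arm(
  commands=[
    [0, 0.002, 0, 0, 0, 0],
    [0, 0.0015, 0, 0, 0, 0],
    [0, 0.001, 0, 0, 0, 0],
    [0, 0.0007, 0, 0, 0, 0],
    [0, 0, 0, 0, 0, 0],
    [0, 0, 0, 0, 0, 0],
  ],
)

```text
time: 40.55
ee_pos: [0.5881, 0.0286, 0.0779]
eef_rot: [0.723, 0.691, -0.001, -0.001]
ft_force: [-6.9, -4.3, 5.7]
width: 0.0235
```

```bash
python3 - <<'E'
from h import *
s,p,R=st()
E
```

```text
t 40.55 p [0.5881 0.0286 0.0779] rd [-0.0003  0.0008] yaw 87.35 F [-6.9 -4.3  5.7] w 0.0235
```

Emit:
step_arm(
  commands=[
    [0, 0, 0.001, 0, 0, 0],
    [0, 0, 0, 0, 0, 0],
  ],
)

```text
time: 40.75
ee_pos: [0.5882, 0.0286, 0.0778]
eef_rot: [0.723, 0.691, -0.001, -0.001]
ft_force: [-11.9, -3.9, 15.5]
width: 0.0237
```

Emit:
step_arm(
  commands=[
    [0, 0, 0, 0, 0, 0],
    [0, 0, 0, 0, 0, 0],
    [0, 0, 0, 0, 0, 0],
  ],
  gripper=0.36,
)

```text
time: 41.05
ee_pos: [0.5897, 0.0299, 0.0772]
eef_rot: [0.723, 0.691, 0.0, -0.0]
ft_force: [0.5, 0.6, 0.8]
width: 0.0307
```

Emit:
step_arm(
  commands=[
    [0, 0, -0.01, 0, 0, 0],
    [0, 0, -0.02, 0, 0, 0],
    [0, 0, -0.03, 0, 0, 0],
    [0, 0.02, -0.03, 0, 0, 0],
    [0, 0.03, -0.02, 0, 0, 0],
    [0, 0, 0, 0, 0, 0],
    [0, 0, 0, 0, 0, 0],
  ],
)

```text
time: 41.75
ee_pos: [0.6398, 0.0268, 0.1878]
eef_rot: [0.723, 0.691, 0.0, 0.0]
ft_force: [0.1, 0.3, 0.2]
width: 0.0314
```

```bash
python3 - <<'E'
from h import *
st();im,cal=shot('wrist','seat2');noses(im,cal);lids(im,cal);pickle.dump((im,cal),open('seat2.pkl','wb'))
plan([((.545,.27,.2),np.radians(100.7))])
E
```

```text
t 41.75 p [0.6398 0.0268 0.1878] rd [0.0513 0.0014] yaw 87.36 F [0.1 0.3 0.2] w 0.0314
nose bay 2 [-0.0397 -0.0148]
nose bay 3 [-0.0571 -0.012 ]
nose bay 1 [-0.0305 -0.007 ]
nose bay 3 [-0.0397 -0.0157]
red [331.3 138.9] 594 rd [0.0002 0.0635]
blu [255.6 138.8] 502 rd [0.0002 0.0002]
8 x [[0.0298, -0.0131, -0.0016, -0.0001, -0.0, -0.0291], [0.0302, -0.0123, -0.0016, -0.0001, -0.0, -0.0291], [0.0305, -0.0114, -0.0016, -0.0001, -0.0, -0.0291], [0.0309, -0.0105, -0.0016, -0.0001, -0.0, -0.0291], [0.0312, -0.0096, -0.0016, -0.0001, -0.0, -0.0291], [0.0314, -0.0087, -0.0016, -0.0001, -0.0, -0.0291], [0.0317, -0.0077, -0.0016, -0.0001, -0.0, -0.0291], [0.0319, -0.0068, -0.0016, -0.0001, -0.0, -0.0291]]
```

Blue is seated at (0.2, 0.2) mm and clipped. Now yellow.

Emit:
step_arm(
  commands=[
    [0.0298, -0.0131, -0.0016, 0, 0, -0.029],
    [0.0302, -0.0123, -0.0016, 0, 0, -0.029],
    [0.0305, -0.0114, -0.0016, 0, 0, -0.029],
    [0.0309, -0.0105, -0.0016, 0, 0, -0.029],
    [0.0312, -0.0096, -0.0016, 0, 0, -0.029],
    [0.0314, -0.0087, -0.0016, 0, 0, -0.029],
    [0.0317, -0.0077, -0.0016, 0, 0, -0.029],
    [0.0319, -0.0068, -0.0016, 0, 0, -0.029],
    [0, 0, 0, 0, 0, 0],
    [0, 0, 0, 0, 0, 0],
  ],
)

```text
time: 42.8
ee_pos: [0.5444, 0.2703, 0.1995]
eef_rot: [0.638, 0.77, -0.001, -0.0]
ft_force: [0.3, -0.7, 0.4]
width: 0.031
```

```bash
python3 - <<'E'
from h import *
st();im,cal=shot('wrist','st4');b=stock(im,cal)['yel']
plan([((b[0],b[1],.10),np.radians(100.7),4),((b[0],b[1],.037),np.radians(100.7),5)])
# plate angle from bright end mask
h=cv2.cvtColor(im,cv2.COLOR_RGB2HSV);c=proj(cal,np.r_[b[:2]+[.025,.005],.009]).astype(int);m=((h[...,2]>185)&(h[...,1]<60)).astype(np.uint8);m[216:]=0
k,l,s,cc=cv2.connectedComponentsWithStats(m);i=l[c[1],c[0]];print(c,i,s[i])
W=np.array([ray(cal,u,.009)[:2]*1000 for u in np.argwhere(l==i)[:,::-1].astype(float)],np.float32);print(cv2.minAreaRect(W))
E
```

```text
t 42.8 p [0.5444 0.2703 0.1995] rd [-0.0552  0.2403] yaw 100.75 F [ 0.3 -0.7  0.4] w 0.031
yel [265.1 133.1] 368 [0.4898 0.2686 0.033 ]
4 x [0.0025, -0.0136, 0.0249, -0.0003, 0.0002, -0.0003]
5 x [0.0, 0.0, 0.0126, 0.0, 0.0, 0.0]
[264 155] 5 [253 146  24  22 518]
((515.6749877929688, 273.965087890625), (23.13486099243164, 25.552549362182617), 10.804567337036133)
```

Emit:
step_arm(
  commands=[
    [0.0025, -0.0137, 0.0249, 0, 0, 0],
    [0.0025, -0.0137, 0.0249, 0, 0, 0],
    [0.0025, -0.0137, 0.0249, 0, 0, 0],
    [0.0025, -0.0137, 0.0249, 0, 0, 0],
    [0, 0, 0, 0, 0, 0],
    [0, 0, 0, 0, 0, 0],
  ],
)

```text
time: 43.45
ee_pos: [0.4906, 0.2687, 0.1012]
eef_rot: [0.639, 0.769, -0.0, 0.0]
ft_force: [0.8, 0.1, -0.9]
width: 0.0312
```

```bash
python3 - <<'E'
from h import *
st();plan([((.49,.2688,.037),np.radians(100.7),5)])
E
```

```text
t 43.45 p [0.4906 0.2687 0.1012] rd [-0.1088  0.2362] yaw 100.57 F [ 0.8  0.1 -0.9] w 0.0312
5 x [0.0001, -0.0001, 0.0128, 0.0, 0.0001, -0.0004]
```

Emit:
step_arm(
  commands=[
    [0, -0.0005, 0.0128, 0, 0, -0.002],
    [0, 0, 0.0128, 0, 0, 0],
    [0, 0, 0.0128, 0, 0, 0],
    [0, 0, 0.0128, 0, 0, 0],
    [0, 0, 0.0128, 0, 0, 0],
    [0, 0, 0, 0, 0, 0],
    [0, 0, 0, 0, 0, 0],
  ],
)

```text
time: 44.15
ee_pos: [0.4894, 0.2695, 0.0364]
eef_rot: [0.638, 0.77, -0.0, -0.0]
ft_force: [0.8, 1.0, -0.4]
width: 0.0314
```

Emit:
step_arm(
  commands=[
    [0, 0, 0, 0, 0, 0],
    [0, 0, 0, 0, 0, 0],
    [0, 0, 0, 0, 0, 0],
    [0, 0, 0, 0, 0, 0],
  ],
  gripper=0.2,
)

```text
time: 44.55
ee_pos: [0.4898, 0.2699, 0.0373]
eef_rot: [0.638, 0.77, 0.001, 0.0]
ft_force: [-0.3, 0.3, 3.9]
width: 0.0239
```

Emit:
step_arm(
  commands=[
    [0, 0, -0.02, 0, 0, 0],
    [0, 0, -0.03, 0, 0, 0],
    [0, 0, -0.03, 0, 0, 0],
    [0, 0, -0.015, 0, 0, 0],
    [0, 0, 0, 0, 0, 0],
  ],
)

```text
time: 45.05
ee_pos: [0.4905, 0.2703, 0.134]
eef_rot: [0.638, 0.77, 0.002, 0.0]
ft_force: [0.2, 1.2, 0.0]
width: 0.0237
```

```bash
python3 - <<'E'
from h import *
st()
plan([(rd(.017,-.064-.017,.13),YAW,12)])
E
```

```text
t 45.05 p [0.4905 0.2703 0.134 ] rd [-0.109   0.2378] yaw 100.77 F [0.2 1.2 0. ] w 0.0237
12 x [[-0.0283, 0.004, 0.0003, 0.0003, -0.0002, 0.0195], [-0.0282, 0.0046, 0.0003, 0.0003, -0.0002, 0.0195], [-0.0281, 0.0051, 0.0003, 0.0003, -0.0002, 0.0195], [-0.028, 0.0057, 0.0003, 0.0003, -0.0002, 0.0195], [-0.0279, 0.0062, 0.0003, 0.0003, -0.0002, 0.0195], [-0.0277, 0.0068, 0.0003, 0.0003, -0.0002, 0.0195], [-0.0276, 0.0073, 0.0003, 0.0003, -0.0002, 0.0195], [-0.0275, 0.0079, 0.0003, 0.0003, -0.0002, 0.0195], [-0.0273, 0.0084, 0.0003, 0.0003, -0.0002, 0.0195], [-0.0271, 0.0089, 0.0003, 0.0003, -0.0002, 0.0195], [-0.027, 0.0095, 0.0003, 0.0003, -0.0002, 0.0195], [-0.0268, 0.01, 0.0003, 0.0003, -0.0002, 0.0195]]
```

Emit:
step_arm(
  commands=[
    [-0.0283, 0.004, 0, 0, 0, 0.0195],
    [-0.0282, 0.0046, 0, 0, 0, 0.0195],
    [-0.0281, 0.0051, 0, 0, 0, 0.0195],
    [-0.028, 0.0057, 0, 0, 0, 0.0195],
    [-0.0279, 0.0062, 0, 0, 0, 0.0195],
    [-0.0277, 0.0068, 0, 0, 0, 0.0195],
    [-0.0276, 0.0073, 0, 0, 0, 0.0195],
    [-0.0275, 0.0079, 0, 0, 0, 0.0195],
    [-0.0273, 0.0084, 0, 0, 0, 0.0195],
    [-0.0271, 0.0089, 0, 0, 0, 0.0195],
    [-0.027, 0.0095, 0, 0, 0, 0.0195],
    [-0.0268, 0.01, 0, 0, 0, 0.0195],
  ],
)

```text
time: 46.25
ee_pos: [0.6002, -0.0558, 0.1302]
eef_rot: [0.723, 0.69, -0.001, -0.001]
ft_force: [0.4, -0.4, 0.4]
width: 0.0237
```

Emit:
step_arm(
  commands=[
    [0, 0, 0, 0, 0, 0],
    [0, 0, 0, 0, 0, 0],
  ],
)

```text
time: 46.45
ee_pos: [0.5999, -0.0552, 0.1303]
eef_rot: [0.724, 0.69, -0.001, -0.001]
ft_force: [-0.1, 0.9, -1.2]
width: 0.0237
```

```bash
python3 - <<'E'
from h import *
s,p,R=st();im,cal=shot('wrist','carry3');plateend(im,cal,p[2]-.033+.005)
plan([(rd(.017,-.064-.0172,.083),YAW,5)])
E
```

```text
t 46.45 p [ 0.5999 -0.0552  0.1303] rd [ 0.0153 -0.0822] yaw 87.3 F [-0.1  0.9 -1.2] w 0.0237
plate px [ 233  172   60   42 2187] edges y [np.float64(-0.0967), np.float64(-0.0623)] end x -0.023
5 x [-0.0, 0.0004, 0.0095, -0.0003, -0.0001, 0.0002]
```

Emit:
step_arm(
  commands=[
    [0.001, 0.001, 0.0095, 0, 0, 0],
    [0, 0, 0.0095, 0, 0, 0],
    [0, 0, 0.0095, 0, 0, 0],
    [0, 0, 0.0095, 0, 0, 0],
    [0, 0, 0.0095, 0, 0, 0],
    [0, 0, 0, 0, 0, 0],
    [0, 0, 0, 0, 0, 0],
  ],
)

```text
time: 47.2
ee_pos: [0.6015, -0.0539, 0.084]
eef_rot: [0.723, 0.691, -0.0, -0.0]
ft_force: [0.3, 0.4, -0.0]
width: 0.0239
```

```bash
python3 - <<'E'
from h import *
s,p,R=st();im,cal=shot('wrist','carry3b');plateend(im,cal,p[2]-.033+.005);noses(im,cal)
E
```

```text
t 47.2 p [ 0.6015 -0.0539  0.084 ] rd [ 0.0169 -0.0809] yaw 87.36 F [ 0.3  0.4 -0. ] w 0.0239
plate px [ 234  172   65   42 2351] edges y [np.float64(-0.0948), np.float64(-0.0575)] end x -0.0214
nose bay 2 [-0.0575 -0.0136]
nose bay 1 [-0.03   -0.0079]
nose bay 3 [-0.0579 -0.0149]
nose bay 2 [-0.0391 -0.0162]
nose bay 3 [-0.0392 -0.0175]
```

Emit:
step_arm(
  commands=[
    [0, 0, 0.0015, 0, 0, 0],
    [0, 0, 0.0015, 0, 0, 0],
    [0, 0, 0.0015, 0, 0, 0],
    [0, 0, 0.0007, 0, 0, 0],
    [0, 0, 0, 0, 0, 0],
    [0, 0, 0, 0, 0, 0],
  ],
)

```text
time: 47.85
ee_pos: [0.6016, -0.0538, 0.0789]
eef_rot: [0.723, 0.691, 0.0, -0.0]
ft_force: [-0.6, 0.7, 0.5]
width: 0.0237
```

Emit:
step_arm(
  commands=[
    [0, -0.003, 0, 0, 0, 0],
    [0, -0.003, 0, 0, 0, 0],
    [0, -0.003, 0, 0, 0, 0],
    [0, -0.003, 0, 0, 0, 0],
    [0, -0.003, 0, 0, 0, 0],
    [0.001, -0.003, 0, 0, 0, 0],
    [0.001, -0.003, 0, 0, 0, 0],
    [0, 0, 0, 0, 0, 0],
    [0, 0, 0, 0, 0, 0],
  ],
)

```text
time: 48.75
ee_pos: [0.5806, -0.0503, 0.0789]
eef_rot: [0.723, 0.691, 0.0, -0.0]
ft_force: [2.7, 0.9, -0.4]
width: 0.0237
```

```bash
python3 - <<'E'
from h import *
s,p,R=st()
im,cal=shot('wrist','slide3b');noses(im,cal)
E
```

```text
t 48.75 p [ 0.5806 -0.0503  0.0789] rd [-0.0042 -0.0783] yaw 87.39 F [ 2.7  0.9 -0.4] w 0.0237
nose bay 1 [-0.0448 -0.0174]
nose bay 2 [-0.0573 -0.0138]
nose bay 3 [-0.0577 -0.0151]
nose bay 2 [-0.0393 -0.0158]
nose bay 3 [-0.0394 -0.0171]
```

Arm 1 is drawn back. Same slide as before.

Emit:
step_arm(
  commands=[
    [0.003, 0, 0, 0, 0, 0],
    [0.003, 0, 0, 0, 0, 0],
    [0.003, 0, 0, 0, 0, 0],
    [0.003, 0, 0, 0, 0, 0],
    [0.002, 0, 0, 0, 0, 0],
    [0.0015, 0, 0, 0, 0, 0],
    [0.0007, 0, 0, 0, 0, 0],
    [0, 0, 0, 0, 0, 0],
    [0, 0, 0, 0, 0, 0],
  ],
)

```text
time: 49.7
ee_pos: [0.5812, -0.0351, 0.0788]
eef_rot: [0.723, 0.69, -0.0, -0.0]
ft_force: [1.4, -1.7, -0.9]
width: 0.0235
```

```bash
python3 - <<'E'
from h import *
s,p,R=st()
E
```

```text
t 49.7 p [ 0.5812 -0.0351  0.0788] rd [-0.0043 -0.0631] yaw 87.33 F [ 1.4 -1.7 -0.9] w 0.0235
```

Emit:
step_arm(
  commands=[
    [0.0006, 0, 0.0004, 0, 0, 0],
    [0, 0.002, 0, 0, 0, 0],
    [0, 0.0015, 0, 0, 0, 0],
    [0, 0.001, 0, 0, 0, 0],
    [0, 0.0007, 0, 0, 0, 0],
    [0, 0, 0, 0, 0, 0],
    [0, 0, 0, 0, 0, 0],
  ],
)

```text
time: 50.4
ee_pos: [0.5853, -0.0353, 0.0783]
eef_rot: [0.724, 0.69, -0.001, -0.001]
ft_force: [-5.8, -3.9, 4.6]
width: 0.0235
```

```bash
python3 - <<'E'
from h import *
s,p,R=st()
E
```

```text
t 50.4 p [ 0.5853 -0.0353  0.0783] rd [-0.0001 -0.0631] yaw 87.31 F [-5.8 -3.9  4.6] w 0.0235
```

Emit:
step_arm(
  commands=[
    [0, 0, 0.001, 0, 0, 0],
    [0, 0, 0, 0, 0, 0],
  ],
)

```text
time: 50.6
ee_pos: [0.5854, -0.0353, 0.0783]
eef_rot: [0.724, 0.69, -0.001, -0.001]
ft_force: [-11.2, -3.7, 15.2]
width: 0.0238
```

Emit:
step_arm(
  commands=[
    [0, 0, 0, 0, 0, 0],
    [0, 0, 0, 0, 0, 0],
    [0, 0, 0, 0, 0, 0],
  ],
  gripper=0.36,
)

```text
time: 50.9
ee_pos: [0.5866, -0.0336, 0.0773]
eef_rot: [0.723, 0.691, 0.0, -0.0]
ft_force: [0.5, 0.2, 0.4]
width: 0.0307
```

Emit:
step_arm(
  commands=[
    [0, 0, -0.01, 0, 0, 0],
    [0, 0, -0.02, 0, 0, 0],
    [0, 0, -0.03, 0, 0, 0],
    [0, 0.02, -0.03, 0, 0, 0],
    [0, 0.03, -0.02, 0, 0, 0],
    [0, 0, 0, 0, 0, 0],
    [0, 0, 0, 0, 0, 0],
  ],
)

```text
time: 51.6
ee_pos: [0.6368, -0.0365, 0.1878]
eef_rot: [0.723, 0.691, 0.0, 0.0]
ft_force: [-0.3, -0.6, -0.4]
width: 0.0314
```

```bash
python3 - <<'E'
from h import *
st();im,cal=shot('wrist','seat1');noses(im,cal);lids(im,cal)
m,b=blobs(im,(3,150,60),(16,255,255),60)
for c,a in b: print('lock?',c,a,tord(ray(cal,c,.062)).round(4))
E
```

```text
t 51.6 p [ 0.6368 -0.0365  0.1878] rd [ 0.0513 -0.0619] yaw 87.37 F [-0.3 -0.6 -0.4] w 0.0314
nose bay 1 [-0.0398 -0.0146]
nose bay 2 [-0.0573 -0.0121]
nose bay 3 [-0.0594 -0.0116]
nose bay 2 [-0.0398 -0.0152]
nose bay 3 [-0.0398 -0.0162]
red [406.5 139.1] 609 rd [0.0002 0.0632]
yel [254.7 138.8] 549 rd [ 0.     -0.0639]
blu [330.4 138.8] 572 rd [-0.     -0.0006]
lock? [171.5545657  109.24053452] [162  96  24  26 449] [-0.024 -0.135]
```

View pics/seat1.png

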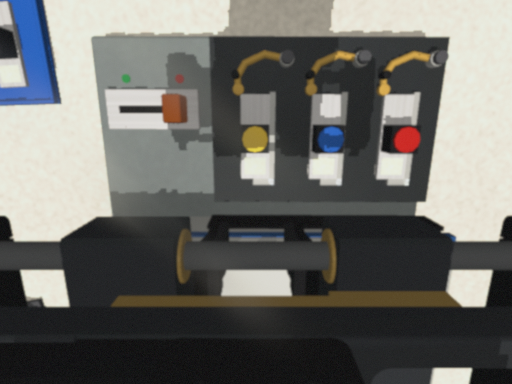

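All three are clipped: lids at (255,139), (330,139) and (406,139), and the noses on the plate corners. The lock is still at red, (172,109). Now I'll unlock.

```bash
python3 - <<'E'
from h import *
plan([(rd(-.024,-.134,.13),YAW)])
E
```

```text
4 x [-0.018, -0.0186, 0.0143, -0.0003, 0.0, 0.0]
```

Emit:
step_arm(
  commands=[
    [-0.018, -0.0186, 0.0143, 0, 0, 0],
    [-0.018, -0.0186, 0.0143, 0, 0, 0],
    [-0.018, -0.0186, 0.0143, 0, 0, 0],
    [-0.018, -0.0186, 0.0143, 0, 0, 0],
    [0, 0, 0, 0, 0, 0],
    [0, 0, 0, 0, 0, 0],
  ],
)

```text
time: 52.25
ee_pos: [0.5578, -0.105, 0.1298]
eef_rot: [0.723, 0.69, -0.0, -0.001]
ft_force: [1.2, 0.5, 0.7]
width: 0.0314
```

```bash
python3 - <<'E'
from h import *
st();plan([(rd(-.024,-.134,.067),YAW,5)])
E
```

```text
t 52.25 p [ 0.5578 -0.105   0.1298] rd [-0.0244 -0.134 ] yaw 87.32 F [1.2 0.5 0.7] w 0.0314
5 x [-0.0, 0.0001, 0.0126, -0.0003, -0.0001, -0.0001]
```

Emit:
step_arm(
  commands=[
    [0, 0, 0.0126, 0, 0, 0],
    [0, 0, 0.0126, 0, 0, 0],
    [0, 0, 0.0126, 0, 0, 0],
    [0, 0, 0.0126, 0, 0, 0],
    [0, 0, 0.0126, 0, 0, 0],
    [0, 0, 0, 0, 0, 0],
    [0, 0, 0, 0, 0, 0],
  ],
)

```text
time: 52.95
ee_pos: [0.5589, -0.1052, 0.0671]
eef_rot: [0.723, 0.691, -0.0, -0.0]
ft_force: [0.3, -0.5, -0.1]
width: 0.0319
```

Emit:
step_arm(
  commands=[
    [0, 0, 0, 0, 0, 0],
    [0, 0, 0, 0, 0, 0],
    [0, 0, 0, 0, 0, 0],
    [0, 0, 0, 0, 0, 0],
  ],
  gripper=0.1,
  grip_force=15,
)

```text
time: 53.35
ee_pos: [0.5593, -0.1052, 0.0678]
eef_rot: [0.723, 0.691, 0.0, 0.0]
ft_force: [-1.1, 0.1, 2.9]
width: 0.0162
```

Emit:
step_arm(
  commands=[
    [-0.005, 0, 0, 0, 0, 0],
    [-0.006, 0, 0, 0, 0, 0],
    [-0.006, 0, 0, 0, 0, 0],
    [-0.006, 0, 0, 0, 0, 0],
    [-0.006, 0, 0, 0, 0, 0],
    [-0.006, 0, 0, 0, 0, 0],
    [-0.006, 0, 0, 0, 0, 0],
    [-0.005, 0, 0, 0, 0, 0],
    [0, 0, 0, 0, 0, 0],
    [0, 0, 0, 0, 0, 0],
  ],
)

```text
time: 54.35
ee_pos: [0.557, -0.1521, 0.0678]
eef_rot: [0.723, 0.69, 0.0, 0.001]
ft_force: [-1.0, -0.4, 6.0]
width: 0.0155
```

```bash
python3 - <<'E'
from h import *
st()
E
```

```text
t 54.35 p [ 0.557  -0.1521  0.0678] rd [-0.023  -0.1811] yaw 87.32 F [-1.  -0.4  6. ] w 0.0155
```

Emit:
step_arm(
  commands=[
    [-0.0015, 0, 0, 0, 0, 0],
    [-0.0015, 0, 0, 0, 0, 0],
    [-0.0015, 0, 0, 0, 0, 0],
    [-0.0015, 0, 0, 0, 0, 0],
    [-0.0015, 0, 0, 0, 0, 0],
    [0, 0, 0, 0, 0, 0],
    [0, 0, 0, 0, 0, 0],
  ],
)

```text
time: 55.05
ee_pos: [0.5569, -0.1555, 0.0678]
eef_rot: [0.722, 0.691, 0.001, -0.002]
ft_force: [-3.7, 10.5, 10.2]
width: 0.0155
```

```bash
python3 - <<'E'
from h import *
st()
E
```

```text
t 55.05 p [ 0.5569 -0.1555  0.0678] rd [-0.023  -0.1844] yaw 87.49 F [-3.7 10.5 10.2] w 0.0155
```

It reached the stop after 50 mm of travel (10.5 N). I'll push a touch more, relieve, open and raise towards a view of both the lock and the blue tray.

Emit:
step_arm(
  commands=[
    [-0.0015, 0, 0, 0, 0, 0],
    [-0.001, 0, 0, 0, 0, 0],
    [0, 0, 0, 0, 0, 0],
    [0.003, 0, 0, 0, 0, 0],
    [0, 0, 0, 0, 0, 0],
  ],
)

```text
time: 55.55
ee_pos: [0.5569, -0.1554, 0.0678]
eef_rot: [0.722, 0.691, 0.001, -0.001]
ft_force: [-2.4, 9.1, 9.7]
width: 0.0158
```

Emit:
step_arm(
  commands=[
    [0, 0, 0, 0, 0, 0],
    [0, 0, 0, 0, 0, 0],
    [0, 0, 0, 0, 0, 0],
  ],
  gripper=0.36,
)

```text
time: 55.85
ee_pos: [0.5563, -0.1586, 0.0671]
eef_rot: [0.723, 0.69, -0.0, 0.0]
ft_force: [-0.4, 0.1, 0.1]
width: 0.0292
```

Emit:
step_arm(
  commands=[
    [0, 0, -0.02, 0, 0, 0],
    [0, 0, -0.03, 0, 0, 0],
    [0, 0, -0.03, 0, 0, 0],
    [0, 0.025, -0.03, 0, 0, 0],
    [0, 0.03, -0.02, 0, 0, 0],
    [0, 0.025, 0, 0, 0, 0],
    [0, 0, 0, 0, 0, 0],
    [0, 0, 0, 0, 0, 0],
  ],
)

```text
time: 56.65
ee_pos: [0.636, -0.1622, 0.1964]
eef_rot: [0.723, 0.69, -0.001, -0.0]
ft_force: [-0.9, 0.1, -0.3]
width: 0.0312
```

```bash
python3 - <<'E'
from h import *
st();im,cal=shot('wrist','final');noses(im,cal);lids(im,cal)
m,b=blobs(im,(3,150,60),(16,255,255),60)
for c,a in b: print('lock?',c,a,tord(ray(cal,c,.062)).round(4))
E
```

```text
t 56.65 p [ 0.636  -0.1622  0.1964] rd [ 0.0564 -0.1875] yaw 87.34 F [-0.9  0.1 -0.3] w 0.0312
nose bay 1 [-0.0592 -0.0117]
nose bay 2 [-0.0592 -0.0129]
nose bay 1 [-0.04   -0.0161]
nose bay 2 [-0.0399 -0.017 ]
yel [399.5 132.5] 587 rd [-0.     -0.0649]
blu [473.2 132.6] 585 rd [ 0.0001 -0.0013]
lock? [260.0228833  102.33638444] [252  89  18  27 437] [-0.0254 -0.1849]
```

View pics/final.png

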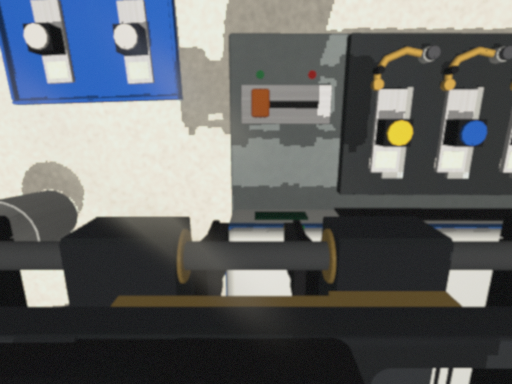

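The lock is at the green dot, at (260,102). Both white carriers are in the blue tray, and yellow and blue are clipped. One numeric top-camera check, then I'll hand it in.

```bash
python3 - <<'E'
from h import *
im,cal=shot('top');i0=cv2.cvtColor(cv2.imread('pics/top0.png'),cv2.COLOR_BGR2RGB)
for q in (i0,im):
    for n,lo,hi in [('red',(0,150,80),(4,255,255)),('green',(50,100,40),(80,255,255))]:
        for c,s in blobs(q,lo,hi,25)[1]:
            if 200<c[1]<260 and 210<c[0]<330: print(n,c.round(1))
im2,cal2=shot('scene');h=[cv2.cvtColor(x,cv2.COLOR_RGB2GRAY) for x in (cv2.cvtColor(cv2.imread('pics/scene0.png'),cv2.COLOR_BGR2RGB),im2)]
print('cup patch diff',np.abs(h[0][165:210,80:122].astype(int)-h[1][165:210,80:122]).mean())
s,p,R=st(); 
print(close_job())
E
```

```text
red [309.9 236.1]
green [231.3 235.6]
green [231.4 235.6]
cup patch diff 10.85925925925926
t 56.8 p [ 0.6355 -0.1622  0.197 ] rd [ 0.0558 -0.1875] yaw 87.32 F [-0.6  0.   0.1] w 0.0313
the job is handed in; nothing more can be done
None
```

The job is handed in at 56.8 s of robot time. The lock was slid to red first. Both finished carriers came out of bays 1 and 2 and were laid flat in the blue tray. Yellow, blue and red were then clipped into bays 1, 2 and 3, and the lock went back to its green end.

**Last checks**
- **Carriers:** after the last load, all three lids were within 1 mm of their bay points. All three clip noses sat at the position for a seated carrier.
- **Lock:** it reads 50 mm from its locked position and met its stop with about 10 N.
- **Blue tray:** both white carriers were still there in the last picture.
- **Jars and cup:** the green jar had not moved. In the last top view the red jar was not picked up by the colour mask, possibly because the arm hid or shaded it, so its place is unconfirmed, though I moved nothing near it. The cup was never approached. Its picture patch differed somewhat from the first one, possibly arm shadow; I did not look further.

**What went off plan**
- On the first try in bay 3 the nose caught on the carrier's corner, with about 16 N sideways. I backed off, shifted 4.5 mm and it seated.
- Yellow was knocked about 20 mm early in the run, so I measured it again before gripping it.

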